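# Rotate the slide-carton lane: oldest out, fresh one in behind

## Robot

A 7-joint arm with a two-finger parallel gripper is mounted at the origin on the work surface. World frame = base frame: x ahead of the robot, y to its left, z up, the work surface at z = 0. Lengths are in m, angles in degrees, forces in N, time in s.
With the tool pointing down it reaches from about 0.425 to 0.875 m from the base axis. Payload 4.7 kg.
Tool frame: the origin (TCP) lies at the very end of the fingers, on their centre line; the grasp point (between the pads) lies 19 mm behind it; z points along the fingers, y is the direction in which the jaws open and shut (so a half turn about z gives the same grasp; the last joint's range is limited). The gripper opens to 87 mm and grips with 3 to 60 N. Pads are 19 mm wide; open, the fingers measure 117 mm over their backs; the gripper's body (75 mm by 190 mm) begins 51 mm behind the grasp point.
Start: joints at [-68.807, 18.392, -4.016, 83.108, 1.295, 78.541, -3.26], TCP at [0.226, 0.609, 0.223] pointing down, gripper open.
Joint ranges: [-163.93, 163.93], [-17.29, 119.83], [-79.2, 71.16], [3.27, 140.29], [-89.18, 269.18], [5.43, 117.66], [-154.24, 154.24]. Speed limits (degrees/s): [147.25, 147.25, 180, 180, 180, 180, 180].

## Interface

Orientations are given as [roll, pitch, yaw] about the fixed x, y, z axes, in that order (R = Rz(yaw) Ry(pitch) Rx(roll)).
In Python, from cell import monitor, read_camera, camera_info, env, look_for gives the robot as it stands.
- The arm moves only by the tool servo_tool, never from a script. Its argument "commands" is one flat list of numbers, 6 for each row, row after row: the shift along the tool's x, y, z in mm, then the turn, a rotation vector about the tool's x, y, z in degrees. A call has 1 to 10 rows; each row shifts and turns the commanded pose from where the row before left it, along the tool's axes as they then stand; what a row does not reach is not made up. A row lasts 1/10 s, in which the tool goes at most 50 mm and 8.59 degrees, less where a joint would pass 70% of its speed; a pose out of reach is approached as far as the arm can. A call is refused whole if a number of a shift passes 50 or a number of a turn 8.59, either way. A call with a gripper value outside its range is refused whole. "jaw" is the finger opening in mm, from 0 to 87, set as the call begins (left out, the last holds). The fingers move at their own pace and stop on an object; "newtons" is the grip in N (left out, the last holds). Time passes only in rows, so rows that do not move let the fingers close. It gives the time, the measured TCP pose, the force and the opening at its end, in the units of the state.
- monitor.get_obs(): the state, without advancing time (a new reading comes with each control period).
- read_camera(name): name is "side" or "top" or "wrist"; returns (picture, depth): 400x640x3 uint8, red, green, blue; 400x640 float32, m along the optical axis (not along the pixel's ray), 0 where there is no reading.
- camera_info(name): a dict with "camera_matrix" (3x3 intrinsics, pixels), "k1" (the pictures are not rectified: a ray, as slopes to the right and down, at radius r is drawn at 1 + k1 r^2 times it, then the intrinsics apply), "R" (3x3) and "t" (3): a world point X has camera coordinates R X + t; the wrist camera has in their place "T_tool_cam" (4x4, takes a point from camera to tool coordinates, whose origin is the TCP and whose axes are the flange's). Camera axes: x right, y down, z forward; pixel columns grow to the right and rows downward; lengths in m; the calibration is good to about 2 mm. A picture is of the moment at which its call begins: read the wrist's pose just before it. camera_info takes no time and is no camera call.
- env.sign_off(): hands the job in, once; it reports no verdict.
Trained networks look in the newest picture that a camera, given by its name, has taken for a name from the list of things; names that differ only in an ending like _2 or _b are one class to them, and where a whole thing is asked for, a point or a joint stands for the part that bears it (a point fixed in the world has none). Each returns a list of dicts, best first, with "conf" (0 to 1); they miss things now and then, are a little off and sometimes report something else, mostly with a low value. They report only what shows in the picture. A call takes as long as a camera call. They do not tell look-alikes from the thing itself.
- look_for(camera, label): "box" ([left, top, width, height] in pixels, round what is visible of it).
The state is a dict: "time_s": time; "qpos": joint angles; "joint_velocities": joint speeds; "effort": joint torques, N m; "tool_pos": TCP position; "tool_rot": TCP orientation; "force": force on the tool from outside, world axes, zero at the start; "wrist_torque": the same for the moment, N m; "grip_width": finger opening in m.
Only numpy, scipy, OpenCV 4.12 (cv2) and the standard library are available. Lean on these libraries where they do the work, as an engineer would, in place of code of your own. Each camera call takes 0.05 s, during which the arm holds its last target.

## Task

From the sloped lane with the magenta rails, lift out the oldest carton (the one at the low front end) and stand it upright in the blue tray. Then set the fresh magenta carton from the bench in that lane behind the others, lined up like them, and let go of it, and push the whole row down the lane from behind until you feel it come up firmly against the front stop, all three cartons touching. Do not crush or drop any carton, and leave the blue-banded lane and everything else where it is.

Things in the scene. Friction and masses are not known exactly. Their poses are not given: they have to be found in the camera images.
- lane_a: the lane to restock: fixed straight aluminium chute with magenta rails, floor 270 mm long, sloping down towards the robot at 0.244 rad. Origin: floor surface, centre of its low front end, 35 mm above the bench. x up along the floor, y across, z square to the floor. 64 mm wide inside; rails 4 mm thick, 14 mm above the floor. Cartons do not slide by themselves
- lane_a_range (a point): point on the centre line of lane_a's floor, 34 mm from its front end. The front stop, a rigid black bar across the lane (8 x 58 mm, 23.5 mm high, knob on top), is clamped so that the face the cartons meet lies anywhere within 12 mm up or down the lane of this point; its place is not reported. It does not give: feel for it
- lane_a_rear (a point): centre of the open rear (high) end of lane_a's floor, no wall there. Pushing a row of three down from here takes up to about 5 N; clearly more means that it has met the stop
- oldest: white carton, 42 x 56 x 52 mm (x, y, z), about 150 g, magenta band and top patch, the front one in lane_a, standing on the sloped floor with its axes along the lane's; origin at the centre of its underside, z towards its top, x (the 42 mm way) pointing up the lane, away from the front stop. Cartons crush when the row is pushed with over 40 N; gripping by the sides does no harm
- second: white carton, 42 x 56 x 52 mm (x, y, z), about 150 g, magenta band, the second from the front in lane_a, up to 10 mm behind the oldest; origin at the centre of its underside, z towards its top, x (the 42 mm way) pointing up the lane, away from the front stop
- third: white carton, 42 x 56 x 52 mm (x, y, z), about 150 g, magenta band, the rear one in lane_a, up to 10 mm behind the second; origin at the centre of its underside, z towards its top, x (the 42 mm way) pointing up the lane, away from the front stop
- fresh: white carton, 42 x 56 x 52 mm (x, y, z), about 150 g, magenta band, standing level on the bench away from the lanes; origin at the centre of its underside, z towards its top, x (the 42 mm way) along its narrow side; turned up to 0.5 rad. Either end may point up the lane
- tray: fixed open blue tray on the bench, 150 x 140 x 16 mm outside (x, y, z), walls and floor 4 mm; origin at the centre of its underside, z up
- lane_b: the neighbouring lane, same build and frame as lane_a but with blue rails and blue-banded cartons: leave alone
- blue1: blue-banded carton, front of lane_b, same size as the others; bystander
- blue2: blue-banded carton, middle of lane_b; bystander
- blue3: blue-banded carton, rear of lane_b; bystander
- oil: small amber bottle, 30 mm across, 70 mm high, on the bench; origin at its foot; bystander
- slide_box: green slide box, 83 x 98 x 36 mm; origin centre of underside; bystander
- objective_pot: black round pot with yellow band, 36 mm across, 50 mm high; origin at its foot; bystander
- dish: clear shallow dish, 90 mm across, 15 mm high; origin at its foot; bystander
- wash: white bottle with red cap, 56 mm across, 130 mm high; origin at its foot; bystander
Not all that is in view belongs to the job. What is shaped like the oldest but green is not meant.

How it is judged:
By the outcome, as a careful person would: the job done as asked, in the order asked, and still so for the second after the job is handed in, with the robot touching nothing.
It also fails if it takes over 67 s, if anything falls off the work surface, if the arm or the gripper's body presses on something with over 40 N, if the wrist force passes 120 N, or if a joint passes its speed limit or range.

## Working session

There is one attempt and no reset: what is moved stays moved. The work goes in short steps, Python scripts to look and compute and a tool call to move; the robot and the scene stay as the last step left them, time stands still between calls to the robot, and variables do not carry over. Pictures are saved under pics/ and viewed, and the job is handed in when it is done.

Besides the shell and the picture viewer there is one more tool, called as name(argument=value, ...), one argument or row to a line, values as JSON. servo_tool: Moves the arm, as the interface text tells. Its arguments: {"type":"object","properties":{"commands":{"type":"array","items":{"type":"number"}},"jaw":{"type":"number"},"newtons":{"type":"number"}},"required":["commands"]}

```bash
ls -la; mkdir -p pics; python3 - <<'E'
from cell import monitor, read_camera, camera_info, env, look_for
import cv2, numpy as np
o=monitor.get_obs(); print(o)
for n in ["side","top","wrist"]:
    im,d=read_camera(n); cv2.imwrite(f"pics/{n}0.png",im[:,:,::-1]); np.save(f"pics/{n}0.npy",d)
    print(n,camera_info(n))
E
```

```text
total 12
drwxr-xr-x  3 agent agent 4096 Dec  7 04:44 .
drwxr-xr-x 23 root  root  4096 Dec  7 04:44 ..
drwxr-xr-x  2 agent agent 4096 Dec  7 04:44 pics
{'time_s': 0.0, 'qpos': array([-68.80517217,  18.43901222,  -4.01364234,  83.17681397,
         1.29533378,  78.53956223,  -3.25976188]), 'joint_velocities': array([ 0.08650992,  0.08604687,  0.05435238, -0.02469657, -0.05405005,
       -0.03481623, -0.09523109]), 'effort': array([ 1.11337145e-04, -4.91291070e+01, -4.03765664e-01, -3.12535071e+01,
       -6.38781628e-02,  4.37754253e-02,  1.75299974e-04]), 'tool_pos': array([0.22630667, 0.60873247, 0.22144504]), 'tool_rot': array([-1.79889866e+02,  6.71782659e-03,  1.59613483e+02]), 'force': array([-0.1567031 ,  0.24173241,  0.04094006]), 'wrist_torque': array([0.04446807, 0.01874821, 0.04048628]), 'grip_width': 0.08702787676230224}
side {'camera_matrix': array([[431.26622746,   0.        , 316.59905259],
       [  0.        , 431.26622746, 201.17989341],
       [  0.        ,   0.        ,   1.        ]]), 'k1': -0.0022046611918655878, 'R': array([[ 7.96945221e-01, -6.04051472e-01, -3
[... 463 characters left out ...]
180954, -0.01404341, -0.18934841],
       [ 0.18963053, -0.02261709, -0.98159499]]), 't': array([-0.0162473 ,  0.58726051,  1.00362769])}
wrist {'camera_matrix': array([[305.16463909,   0.        , 317.99198352],
       [  0.        , 305.16463909, 201.95779175],
       [  0.        ,   0.        ,   1.        ]]), 'k1': -0.04259350241772789, 'T_tool_cam': array([[-1.17643458e-03, -9.67930509e-01, -2.51215336e-01,
         6.67730042e-02],
       [ 9.99999293e-01, -1.18194303e-03, -1.28953215e-04,
        -6.38355324e-04],
       [-1.72104465e-04, -2.51215311e-01,  9.67931216e-01,
        -1.62125488e-01],
       [ 0.00000000e+00,  0.00000000e+00,  0.00000000e+00,
         1.00000000e+00]])}
```

View pics/top0.png

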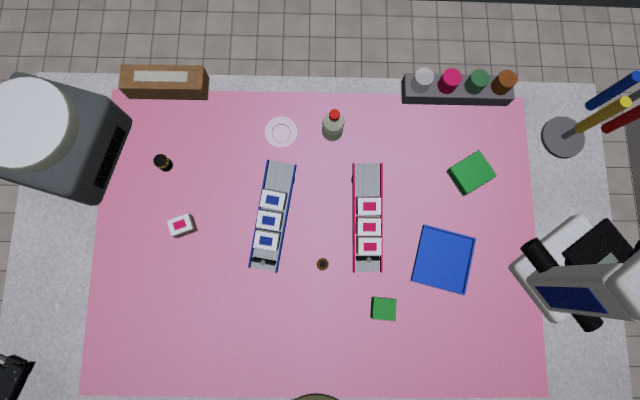

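View pics/side0.png

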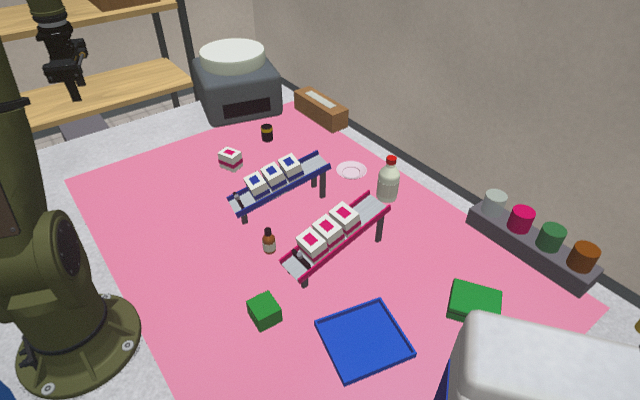

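View pics/wrist0.png

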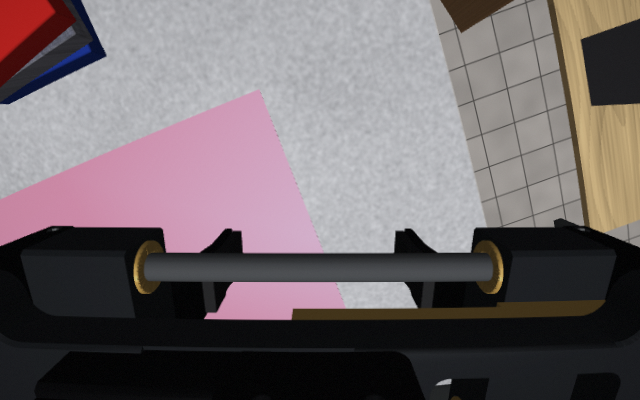

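The top view shows the lane with the magenta rails at about (368,215) and its stop at about (368,257). Its cartons are at (370,247), (369,227) and (369,206), with the oldest at (370,247). The fresh carton is at (180,225), the tray at (443,260) and the green look-alike at (384,309). Next I'll measure these.

```bash
cat > h.py <<'E'
import numpy as np, cv2
from cell import monitor, read_camera, camera_info, env, look_for
from scipy.spatial.transform import Rotation as Ro
def rays(ci,uv):
    K=ci["camera_matrix"]; uv=np.asarray(uv,float).reshape(-1,2)
    d=np.array([ci["k1"],0,0,0])
    # model p_d = p(1+k1 r^2): matches opencv k1
    return cv2.undistortPoints(uv[:,None],K,d)[:,0]
def campose(n,ci,obs=None):
    if n!="wrist":
        R=ci["R"];t=ci["t"]; return R.T, -R.T@t
    T=ci["T_tool_cam"]; Rt=Ro.from_euler('xyz',obs["tool_rot"],degrees=True).as_matrix()
    return Rt@T[:3,:3], Rt@T[:3,3]+obs["tool_pos"]
def bp(n,uv,depth,obs=None):
    ci=camera_info(n); p=rays(ci,uv); z=np.asarray(depth).reshape(-1)
    R,c=campose(n,ci,obs); return (np.c_[p,np.ones(len(p))]*z[:,None])@R.T+c
def cloud(n,d,obs=None,roi=None):
    v,u=np.nonzero(d>0)
    if roi: m=(u>=roi[0])&(u<roi[2])&(v>=roi[1])&(v<roi[3]); u=u[m];v=v[m]
    return np.c_[u,v],bp(n,np.c_[u,v],d[v,u],obs)
def proj(n,X,obs=None):
    ci=camera_info(n); R,c=campose(n,ci,obs); P=(np.asarray(X,float).reshape(-1,3)-c)@R
    return cv2.projectPoints(P[:,None],np.zeros(3),np.zeros(3),ci["camera_matrix"],np.array([ci["k1"],0,0,0]))[0][:,0]
E
python3 - <<'E'
from h import *
im=cv2.imread("pics/top0.png"); d=np.load("pics/top0.npy")
hsv=cv2.cvtColor(im,cv2.COLOR_BGR2HSV)
cv2.imwrite("pics/topcrop.png",cv2.resize(im[130:330,330:490],None,fx=4,fy=4,interpolation=cv2.INTER_CUBIC)[:600])
cv2.imwrite("pics/topcrop2.png",cv2.resize(im[200:250,150:210],None,fx=8,fy=8,interpolation=cv2.INTER_CUBIC))
for p in [(180,225),(184,224),(370,247),(369,227),(369,206),(368,175),(443,260),(384,309),(300,330),(368,257)]:
    print(p, np.round(bp("top",p,d[p[1],p[0]]),4), hsv[p[1],p[0]])
E
```

```text
(180, 225) [[0.5121 0.3418 0.0564]] [167 188 189]
(184, 224) [[0.5152 0.3332 0.0528]] [167 188 189]
(370, 247) [[ 0.4596 -0.1239  0.1058]] [167 190 183]
(369, 227) [[ 0.5058 -0.1205  0.117 ]] [167 193 181]
(369, 206) [[ 0.5538 -0.1193  0.1298]] [167 191 184]
(368, 175) [[ 0.6377 -0.1227  0.0944]] [108  20 167]
(443, 260) [[ 0.4352 -0.3281  0.0068]] [110 185 186]
(384, 309) [[ 0.3134 -0.1646  0.0476]] [ 66 138 148]
(300, 330) [[0.2577 0.0403 0.0043]] [160  58 190]
(368, 257) [[0.3864 0.0147 1.0968]] [130   8  99]
```

View pics/topcrop.png

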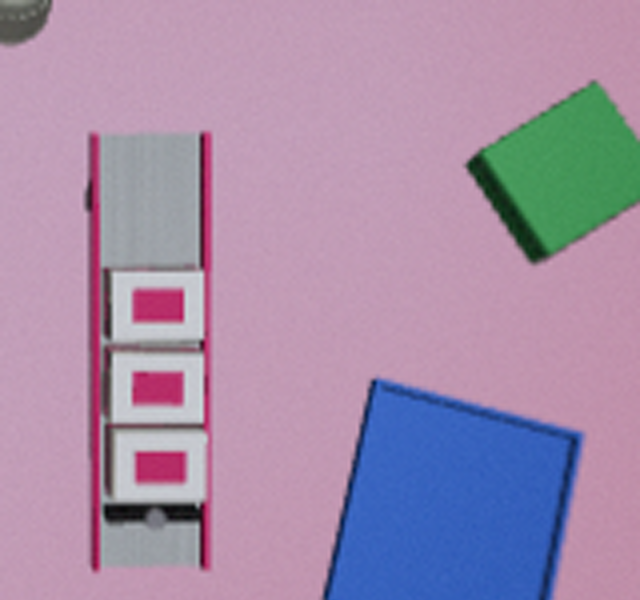

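View pics/topcrop2.png

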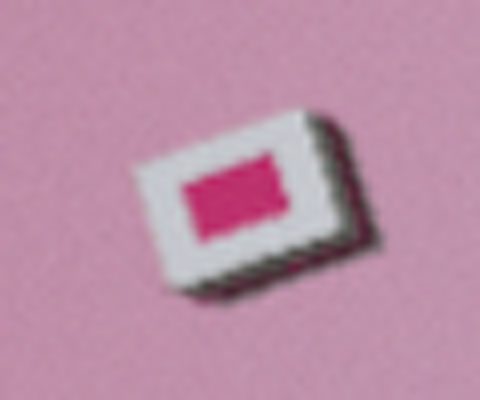

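The candidates for the oldest are the carton at (370,247), whose white top has a magenta patch and which is frontmost against the black bar in the magenta-railed lane, the green block at (384,309), which is the decoy, and the blue-patched cartons, which are in lane_b. The enlarged crop confirms that (370,247) is the oldest and (180,225) is the fresh one. Next I'll fit the geometry.

```bash
cat > m.py <<'E'
from h import *
def ray_plane(n,uv,P,N,obs=None):
    ci=camera_info(n); p=rays(ci,uv); R,c=campose(n,ci,obs)
    D=np.c_[p,np.ones(len(p))]@R.T; s=((P-c)@N)/(D@N); return c+D*s[:,None]
def blobs(im,lo,hi,minA):
    hsv=cv2.cvtColor(im,cv2.COLOR_BGR2HSV); m=cv2.inRange(hsv,np.array(lo),np.array(hi))
    k,l,s,c=cv2.connectedComponentsWithStats(m); return m,[(s[i],c[i],l==i) for i in range(1,k) if s[i][4]>=minA]
E
python3 - <<'E'
from m import *
for n in ["top","side"]:
    im=cv2.imread(f"pics/{n}0.png"); d=np.load(f"pics/{n}0.npy")
    m,b=blobs(im,(160,150,90),(176,255,255),15)
    print(n)
    for s,c,l in b: print(s,np.round(c,1))
    m,b=blobs(im,(105,150,90),(120,255,255),400)
    for s,c,l in b: print('blue',s,np.round(c,1))
    for L in ["oldest","tray","lane_a"]:
        try: print(L,[(np.round(x["box"]),round(x["conf"],2)) for x in look_for(n,L)][:8])
        except Exception as e: print(e)
# bench depth bias top
d=np.load("pics/top0.npy"); 
uv,X=cloud("top",d,roi=(280,280,360,380)); print("bench z",np.median(X[:,2]))
uv,X=cloud("top",d,roi=(430,245,455,275)); print("tray z",np.median(X[:,2]))
E
```

```text
top
[442  69  20  17 261] [451.6  77. ]
[381 163   2  40  74] [381.5 181.6]
[353 164   2 108 210] [353.5 218.9]
[364 203  12   7  84] [369.5 206. ]
[381 214   1  24  24] [381.  225.5]
[173 220  13   9  73] [179.  224.1]
[363 223  13   8  92] [368.9 226.5]
[364 243  12   7  84] [369.5 246. ]
[381 256   1  16  16] [381.  263.5]
blue [ 412  225   63   69 3070] [443.1 259.3]
oldest [(array([358., 237.,  26.,  21.]), 0.93), (array([372., 296.,  20.,  22.]), 0.61), (array([266., 119.,  27.,  30.]), 0.43)]
tray [(array([407., 227.,  72.,  68.]), 0.84)]
lane_a [(array([352., 162.,  30., 113.]), 0.88), (array([166., 212.,  30.,  23.]), 0.73), (array([250., 163.,  48., 108.]), 0.7), (array([318., 259.,  14.,  11.]), 0.58), (array([323., 107.,  20.,  31.]), 0.34)]
side
[225 150   9   5  29] [229.1 151.6]
[219 159  24   9  70] [230.9 163.4]
[349 190  21  17 100] [359.5 198.2]
[298 205  93  79 608] [343.4 244.3]
[507 204  29  30 623] [520.9 218.7]
[336 207  15  11  81] [343.2 211.9]
[319 220  15  12  86] [326.2 225.2]
[344 221  17  14  57] [352.6 227.7]
[303 233  15  12  91] [309.9 238.7]
[327 234  17  14  56] [335.8 241.1]
[294 245   7   6  22] [296.6 247.7]
[305 248  24  14  66] [318.7 254.8]
[279 250  13  14  70] [285.3 256.4]
blue [ 315  298  102   88 5013] [363.5 340.8]
oldest [(array([296., 226.,  32.,  36.]), 0.89), (array([244., 292.,  42.,  38.]), 0.89)]
tray [(array([318., 300.,  97.,  86.]), 0.56), (array([278., 189., 114.,  99.]), 0.26), (array([448., 280.,  55.,  43.]), 0.17)]
lane_a [(array([276., 193., 116.,  95.]), 0.95), (array([226., 151., 106.,  75.]), 0.59), (array([312., 215.,  33.,  35.]), 0.43)]
bench z 0.0026008506193855307
tray z 0.00562148920442862
```

```bash
cat >> m.py <<'E'
A=0.244
def lane(X0,Y0,yaw):
    R=Ro.from_euler('z',yaw)*Ro.from_euler('y',-A)
    return R.as_matrix(), np.array([X0,Y0,.035])
def tri(uv):
    # least squares intersection of rays from cams
    M=np.zeros((3,3));v=np.zeros(3)
    for n,p in uv.items():
        ci=camera_info(n); r=rays(ci,p)[0]; R,c=campose(n,ci); D=R@np.r_[r,1]; D/=np.linalg.norm(D)
        P=np.eye(3)-np.outer(D,D); M+=P; v+=P@c
    return np.linalg.solve(M,v)
E
python3 - <<'E'
from m import *
Z=np.array([0,0,1.])
for nm,p,z in [("LF",(353.75,272.3),.0486),("RF",(381.5,272.3),.0486),("LR",(353.5,163.3),.1138),("RR",(381.5,163.3),.1138)]:
    print(nm,ray_plane("top",p,np.array([0,0,z]),Z))
for nm,t,s in [("old",(370,246.3),(310.2,239)),("sec",(369.2,226.8),(326.5,225.5)),("third",(369.6,206.2),(343.4,212.2)),("fresh",(179.5,224.5),(229.3,152.3))]:
    X=tri(dict(top=t,side=s)); print(nm,np.round(X,4),proj("top",X)-t,proj("side",X)-s)
print('fresh52',ray_plane("top",(179.5,224.5),np.array([0,0,.052]),Z))
im=cv2.imread("pics/side0.png")
cv2.imwrite("pics/sidecrop.png",cv2.resize(im[180:300,265:405],None,fx=5,fy=5,interpolation=cv2.INTER_CUBIC))
E
```

```text
LF [[ 0.40111253 -0.09086057  0.0486    ]]
RF [[ 0.40172999 -0.1597511   0.0486    ]]
LR [[ 0.6615698  -0.08497351  0.1138    ]]
RR [[ 0.66272304 -0.15346354  0.1138    ]]
old [ 0.4618 -0.1244  0.1042] [[ 0.09637959 -0.1786662 ]] [[-0.22408154  0.04639083]]
sec [ 0.5071 -0.1216  0.1151] [[ 0.14405117 -0.25238503]] [[-0.31383941  0.06964153]]
third [ 0.5541 -0.1213  0.1277] [[ 0.0898054 -0.1495522]] [[-0.18431507  0.04441207]]
fresh [0.5153 0.3445 0.0505] [[ 0.25177353 -0.46837696]] [[-0.45434701  0.04959972]]
fresh52 [[0.51388371 0.34453499 0.052     ]]
```

View pics/sidecrop.png

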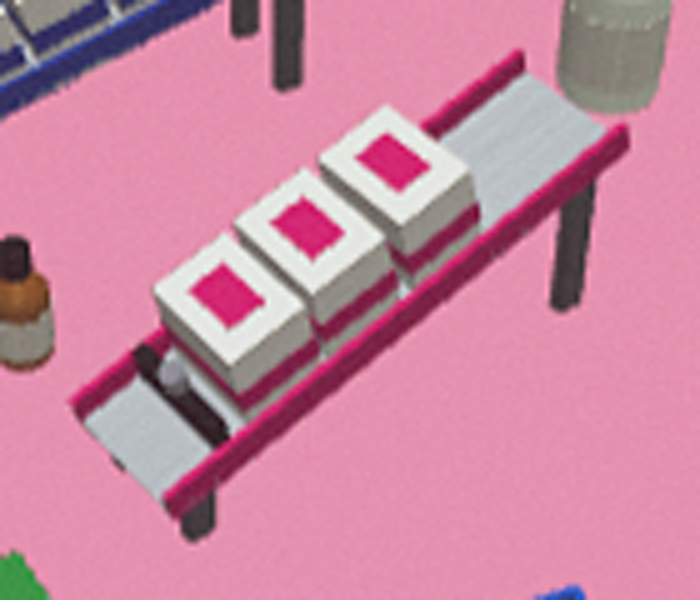

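```bash
python3 - <<'E'
from m import *
R,t=lane(.4048,-.1253,.0234)
for nm,X in dict(old=[.4618,-.1244,.1042],sec=[.5071,-.1216,.1151],third=[.5541,-.1213,.1277]).items(): print(nm,np.round((np.array(X)-t)@R*1000,1))
Z=np.array([0,0,1.])
print("tray",ray_plane("top",(443.1,259.3),np.array([0,0,.008]),Z))
d=np.load("pics/top0.npy")
uv,X=cloud("top",d,roi=(322,106,346,140)); k=X[:,2]>.1; print("wash",X[k].mean(0))
im=cv2.imread("pics/top0.png")
# fresh: white+patch top
hsv=cv2.cvtColor(im,cv2.COLOR_BGR2HSV)
m=np.zeros(im.shape[:2],np.uint8); mm=((hsv[:,:,2]>150)&(hsv[:,:,1]<40))|((hsv[:,:,1]>140)&(abs(hsv[:,:,0].astype(int)-167)<8)&(hsv[:,:,2]>150)); m[205:245,160:200]=mm[205:245,160:200]
c=max(cv2.findContours(m,0,2)[0],key=cv2.contourArea); q=cv2.boxPoints(cv2.minAreaRect(c)); print(q)
W=ray_plane("top",q,np.array([0,0,.052]),Z); print(np.round(W,4), W.mean(0))
e=np.diff(np.r_[W,W[:1]],axis=0); print(np.linalg.norm(e,axis=1),np.degrees(np.arctan2(e[:,1],e[:,0])))
b=max(cv2.findContours(cv2.inRange(hsv,(105,150,90),(120,255,255)),0,2)[0],key=cv2.contourArea);q=cv2.boxPoints(cv2.minAreaRect(b))
W=ray_plane("top",q,np.array([0,0,.016]),Z); e=np.diff(np.r_[W,W[:1]],axis=0); print(W.mean(0),np.linalg.norm(e,axis=1),np.degrees(np.arctan2(e[:,1],e[:,0])))
E
```

```text
old [72.  -0.4 53.4]
sec [118.7   1.3  53. ]
third [167.3   0.5  53.9]
tray [[ 0.43694948 -0.32803524  0.008     ]]
wash [ 0.77756835 -0.03568003  0.1213557 ]
[[165.40001 220.20001]
 [187.00002 213.     ]
 [192.20003 228.6    ]
 [170.60002 235.80002]]
[[0.5242 0.3805 0.052 ]
 [0.5431 0.3279 0.052 ]
 [0.504  0.3123 0.052 ]
 [0.4854 0.3645 0.052 ]] [0.51419284 0.34628192 0.052     ]
[0.05588111 0.04210613 0.0555071  0.04196555] [ -70.19547241 -158.20128507  109.64410792   22.31672447]
[ 0.43742401 -0.32696322  0.016     ] [0.15297617 0.14316317 0.15312753 0.1394511 ] [ -14.43282763 -101.94025104  164.1785044    78.08239097]
```

```bash
cat > plan.py <<'E'
from m import *
LANE=lane(.4048,-.1253,.0234)
YAW=np.degrees(.0234)
def lanepose(x,y,z):
    R,t=LANE; return t+R@(np.array([x,y,z])/1000.), Ro.from_matrix(np.c_[-R[:,0],R[:,1],-R[:,2]])
def down(x,y,z,yaw): return np.array([x,y,z]), Ro.from_euler('xyz',[180,0,yaw],degrees=True)
def cur():
    o=monitor.get_obs(); return o["tool_pos"],Ro.from_euler('xyz',o["tool_rot"],degrees=True)
def rows(a,b,n,dec=1):
    p0,R0=a;p1,R1=b; rv=(R0.inv()*R1).as_rotvec(degrees=True)
    out=[];p=np.array(p0,float);R=R0
    for k in range(n):
        pt=p0+(p1-p0)*(k+1)/n; Rt=R0*Ro.from_rotvec(rv*(k+1)/n,degrees=True)
        s=np.round(R.inv().apply(pt-p)*1000,dec); w=np.round((R.inv()*Rt).as_rotvec(degrees=True),2)
        w[abs(w)<.02]=0
        out.append(list(s)+list(w)); p=p+R.apply(s/1000); R=R*Ro.from_rotvec(w,degrees=True)
    flat=[float(v) for r in out for v in r]
    print("[",", ".join("%g"%(v+0.0) for v in flat),"]  max",max(map(abs,flat)))
    return p,R
E
python3 - <<'E'
from plan import *
c=cur(); a=rows(c,down(.5,.28,.24,180+YAW),10); a=rows(a,down(.47,-.124,.25,180+YAW),10)
E
```

```text
[ -37.1, -21.3, -1.7, 0, 0, -2.17, -36.3, -22.8, -1.8, 0, 0, -2.18, -35.4, -24, -1.7, 0, 0, -2.17, -34.4, -25.5, -1.8, 0, 0, -2.17, -33.5, -26.7, -1.7, 0, 0, -2.17, -32.4, -27.9, -1.8, 0, 0, -2.18, -31.4, -29.2, -1.7, 0, 0, -2.17, -30.2, -30.3, -1.8, 0, 0, -2.17, -29, -31.4, -1.7, 0, 0, -2.17, -27.9, -32.6, -1.8, 0, 0, -2.18 ]  max 37.1
[ 4, -40.3, -1, 0, 0, 0, 3.9, -40.3, -1, 0, 0, 0, 4, -40.3, -1, 0, 0, 0, 3.9, -40.4, -1, 0, 0, 0, 4, -40.3, -1, 0, 0, 0, 3.9, -40.3, -1, 0, 0, 0, 4, -40.3, -0.9, 0, 0, 0, 3.9, -40.3, -1, 0, 0, 0, 4, -40.3, -1, 0, 0, 0, 3.9, -40.3, -1, 0, 0, 0 ]  max 40.4
```

servo_tool(
  commands=[-37, -21, -2, 0, 0, -2.2, -36, -23, -2, 0, 0, -2.2, -35, -24, -2, 0, 0, -2.2, -34, -25, -2, 0, 0, -2.2, -33, -27, -2, 0, 0, -2.2, -32, -28, -2, 0, 0, -2.2, -31, -29, -2, 0, 0, -2.2, -30, -30, -2, 0, 0, -2.2, -29, -31, -2, 0, 0, -2.2, -28, -33, -2, 0, 0, -2.2],
  jaw=87,
  newtons=25,
)

```text
time_s: 1.45
tool_pos: [0.4993, 0.2806, 0.243]
tool_rot: [180.0, 0.0, -178.3]
force: [0.2, -0.2, 0.2]
grip_width: 0.0871
```

servo_tool(
  commands=[4, -40, -1, 0, 0, 0, 4, -40, -1, 0, 0, 0, 4, -40, -1, 0, 0, 0, 4, -40, -1, 0, 0, 0, 4, -40, -1, 0, 0, 0, 4, -40, -1, 0, 0, 0, 4, -40, -1, 0, 0, 0, 4, -40, -1, 0, 0, 0, 4, -40, -1, 0, 0, 0, 4, -40, -1, 0, 0, 0],
)

```text
time_s: 2.45
tool_pos: [0.4694, -0.1207, 0.253]
tool_rot: [180.0, 0.1, -178.4]
force: [0.6, -0.4, -0.3]
grip_width: 0.0875
```

```bash
python3 - <<'E'
from plan import *
o=monitor.get_obs(); im,d=read_camera("wrist"); im=im[:,:,::-1].copy(); cv2.imwrite("pics/w1.png",im); np.save("pics/w1.npy",d); print(o["tool_pos"],o["tool_rot"],o["time_s"])
R,t=LANE
ov=im.copy()
def dl(P): return proj("wrist",t+(np.array(P)/1000.)@R.T,o)
for y in(-32,32):
    a,b=dl([[0,y,14],[270,y,14]]); cv2.line(ov,tuple(map(int,a)),tuple(map(int,b)),(0,255,0),1)
for x in(72,118.7,167.3):
    q=dl([[x-21,-28,52],[x+21,-28,52],[x+21,28,52],[x-21,28,52]]); cv2.polylines(ov,[q.astype(int)],True,(0,255,255),1)
cv2.imwrite("pics/w1o.png",ov)
E
```

```text
[ 0.46936239 -0.1207371   0.25296624] [ 1.79972558e+02  6.88817893e-02 -1.78379425e+02] 2.45
```

View pics/w1o.png

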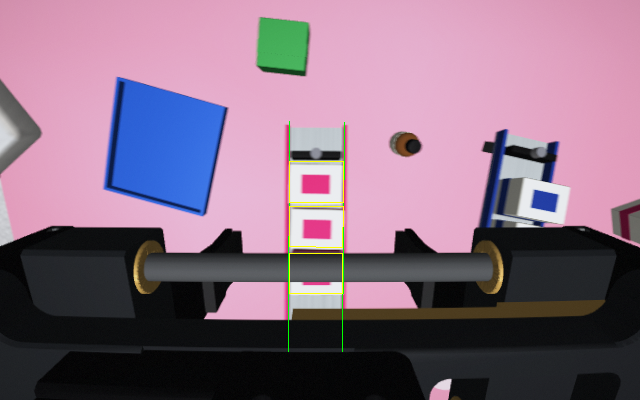

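```bash
python3 - <<'E'
import cv2
im=cv2.imread("pics/w1o.png"); cv2.imwrite("pics/w1z.png",cv2.resize(im[115:255,260:380],None,fx=5,fy=4.2,interpolation=cv2.INTER_NEAREST))
im=cv2.imread("pics/w1.png"); cv2.imwrite("pics/w1y.png",cv2.resize(im[115:255,260:380],None,fx=5,fy=4.2,interpolation=cv2.INTER_NEAREST))
E
```

```text
(no output)
```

View pics/w1z.png

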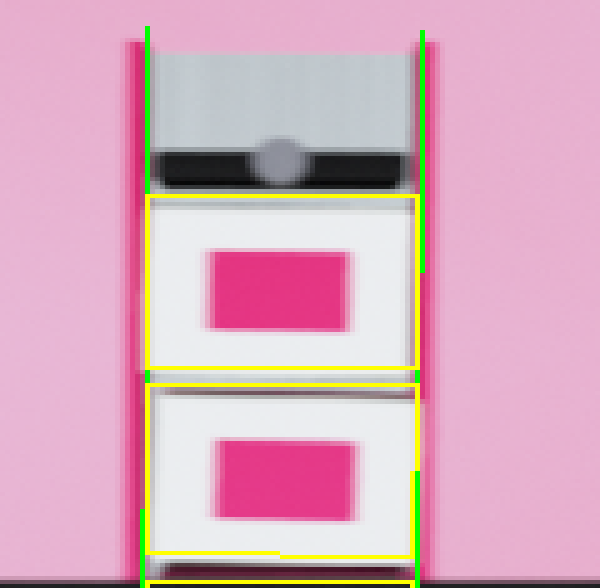

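View pics/w1y.png

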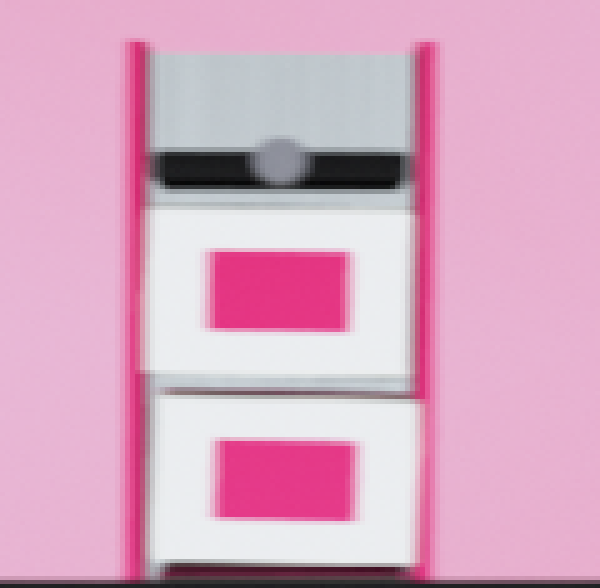

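The wrist view agrees with the model to within about 1 mm sideways and about 2.5 mm along the lane. The oldest is the carton at (315,184), just behind the black stop at (316,154). I'm taking the midpoint of the two estimates along the lane and going in.

```bash
sed -i 's/LANE=lane(.4048/LANE=lane(.4060/' plan.py; python3 - <<'E'
from plan import *
a=rows(cur(),lanepose(72,-1,115),6); a=rows(a,lanepose(72,-1,20),8)
E
```

```text
[ 3.3, 0.8, 14.9, -0.04, -2.32, -0.04, 4, 0.7, 14.8, -0.05, -2.31, -0.04, 4.5, 0.8, 14.5, -0.04, -2.32, -0.04, 5.2, 0.7, 14.4, -0.05, -2.31, -0.04, 5.7, 0.8, 14.2, -0.04, -2.32, -0.04, 6.2, 0.7, 13.9, -0.05, -2.31, -0.04 ]  max 14.9
[ 0, 0, 11.9, 0, 0, 0, 0, 0, 11.9, 0, 0, 0, 0, 0, 11.8, 0, 0, 0, 0, 0, 11.9, 0, 0, 0, 0, 0, 11.9, 0, 0, 0, 0, 0, 11.9, 0, 0, 0, 0, 0, 11.9, 0, 0, 0, 0, 0, 11.8, 0, 0, 0 ]  max 11.9
```

```bash
grep LANE= plan.py; python3 - <<'E'
from plan import *
print(cur()[0],cur()[1].as_matrix().round(3)); p,R=lanepose(72,-1,115); print(p,R.as_matrix().round(3),LANE[0].round(3))
E
```

```text
LANE=lane(.4060,-.1253,.0234)
[ 0.46812785 -0.12918793  0.25345439] [[-1.    -0.019  0.002]
 [-0.019  1.    -0.004]
 [-0.001 -0.004 -1.   ]]
[ 0.4480968  -0.12531503  0.16398783] [[-0.97  -0.023  0.242]
 [-0.023  1.     0.006]
 [-0.242  0.    -0.97 ]] [[ 0.97  -0.023 -0.242]
 [ 0.023  1.    -0.006]
 [ 0.242 -0.     0.97 ]]
```

servo_tool(
  commands=[3.5, 0.7, 15, 0, -2.3, 0, 4, 0.7, 15, 0, -2.3, 0, 4.5, 0.7, 14.5, 0, -2.3, 0, 5, 0.7, 14.5, 0, -2.3, 0, 5.5, 0.7, 14, 0, -2.3, 0, 6, 0.7, 14, 0, -2.3, 0, 0, 0, 0, 0, 0, 0, 0, 0, 0, 0, 0, 0, 0, 0, 0, 0, 0, 0],
)

```text
time_s: 3.4
tool_pos: [0.4512, -0.1156, 0.1644]
tool_rot: [-180.0, 13.9, -178.4]
force: [1.1, -0.2, 0.7]
grip_width: 0.087
```

```bash
python3 - <<'E'
from plan import *
o=monitor.get_obs(); print(o["tool_pos"],o["tool_rot"],o["force"])
print(lanepose(72,-1,115)[1].as_euler('xyz',degrees=True))
R,t=LANE; print((o["tool_pos"]-t)@R*1000)
a=rows(cur(),lanepose(72,-1,20),8)
E
```

```text
[ 0.45115412 -0.11564287  0.16440668] [-179.97810261   13.89968109 -178.37824642] [ 1.06250375 -0.16947443  0.69944092]
[-180.           13.9801702  -178.65927876]
[ 75.28674605   8.59797393 114.61336338]
[ 0.4, -1.2, 11.8, 0, 0, 0.03, 0.4, -1.2, 11.9, 0, -0.02, 0.04, 0.4, -1.2, 11.8, 0.02, 0, 0.03, 0.4, -1.2, 11.8, 0, -0.02, 0.04, 0.4, -1.2, 11.8, 0, 0, 0.03, 0.4, -1.2, 11.9, 0, -0.02, 0.03, 0.4, -1.2, 11.8, 0.02, 0, 0.04, 0.4, -1.2, 11.8, 0, -0.02, 0.03 ]  max 11.9
```

servo_tool(
  commands=[1, -2.5, 8, 0, 0, 0, 1, -2.5, 8, 0, 0, 0, 1, -2.5, 8, 0, 0, 0, 0.5, -2, 6, 0, 0, 0, 0, 0, 0, 0, 0, 0, 0, 0, 0, 0, 0, 0, 0, 0, 0, 0, 0, 0],
)

```text
time_s: 4.1
tool_pos: [0.4541, -0.1249, 0.1333]
tool_rot: [-180.0, 13.8, -178.4]
force: [0.4, 0.2, 0.2]
grip_width: 0.087
```

```bash
python3 - <<'E'
from plan import *
o=monitor.get_obs(); print(o["tool_pos"],o["tool_rot"],o["force"],o["joint_velocities"])
R,t=LANE; print((o["tool_pos"]-t)@R*1000)
a=rows(cur(),lanepose(72,-1,20),6)
E
```

```text
[ 0.45409145 -0.12485753  0.13325208] [-179.9993842    13.82608696 -178.37944103] [0.36426032 0.17256011 0.2120141 ] [ 0.14020973 -0.21528614 -0.10504779 -0.17619278  0.07562741  0.0127199
  0.03562748]
[70.40055317 -0.68289258 83.72425097]
[ -0.3, -0.1, 10.6, 0, -0.03, 0.05, -0.3, 0, 10.6, 0.02, -0.02, 0.04, -0.3, -0.1, 10.7, 0, -0.03, 0.05, -0.3, -0.1, 10.6, 0.02, -0.02, 0.04, -0.2, 0, 10.6, 0.02, -0.03, 0.05, -0.3, -0.1, 10.6, 0, -0.02, 0.04 ]  max 10.7
```

Lined up and settled. I'll go down the last 64 mm, then close.

servo_tool(
  commands=[-0.3, 0, 11, 0, 0, 0, -0.3, 0, 11, 0, 0, 0, -0.3, 0, 11, 0, 0, 0.1, -0.3, 0, 11, 0, 0, 0.2, -0.2, 0, 10, 0, 0, 0, -0.2, 0, 7, 0, 0, 0, 0, 0, 2.5, 0, 0, 0, 0, 0, 0, 0, 0, 0, 0, 0, 0, 0, 0, 0],
)

```text
time_s: 5.0
tool_pos: [0.4708, -0.1245, 0.072]
tool_rot: [179.9, 13.8, -178.7]
force: [-0.2, 0.7, -0.2]
grip_width: 0.087
```

```bash
python3 - <<'E'
from plan import *
o=monitor.get_obs(); print(o["tool_pos"],o["tool_rot"],o["force"])
R,t=LANE; print((o["tool_pos"]-t)@R*1000)
im,d=read_camera("wrist"); cv2.imwrite("pics/w2.png",im[:,:,::-1])
E
```

```text
[ 0.47083773 -0.12447261  0.07201413] [ 179.92650939   13.83397475 -178.69470325] [-0.23958693  0.7425807  -0.19061108]
[71.86085398 -0.68990534 20.25346593]
```

View pics/w2.png

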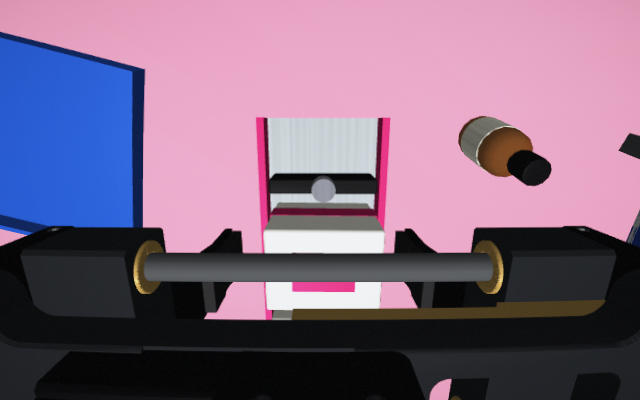

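The carton's top spans columns 265–385 between the fingers at about 225 and 410, centred, with the stop ahead at (322,187). Closing now.

servo_tool(
  commands=[0, 0, 0, 0, 0, 0, 0, 0, 0, 0, 0, 0, 0, 0, 0, 0, 0, 0, 0, 0, 0, 0, 0, 0, 0, 0, 0, 0, 0, 0],
  jaw=45,
  newtons=25,
)

```text
time_s: 5.55
tool_pos: [0.4705, -0.124, 0.0718]
tool_rot: [179.9, 13.8, -178.7]
force: [-1.3, 0.5, 0.5]
grip_width: 0.0561
```

servo_tool(
  commands=[0, 0, -2, 0, 0, 0, 0, 0, -5, 0, 0, 0, 0, 0, -9, 0, 0, 0, 0, 0, -13, 0, 0, 0, 0, 0, -15, 0, 0, 0, 0, 0, -15, 0, 0, 0, 0, 0, -13, 0, 0, 0, 0, 0, -9, 0, 0, 0, 0, 0, -5, 0, 0, 0, 0, 0, 0, 0, 0, 0],
)

```text
time_s: 6.55
tool_pos: [0.4503, -0.1251, 0.156]
tool_rot: [179.9, 13.9, -178.7]
force: [1.0, -0.0, -2.8]
grip_width: 0.0557
```

```bash
python3 - <<'E'
from plan import *
o=monitor.get_obs(); print(o["tool_pos"],o["tool_rot"],o["force"],o["grip_width"])
im,d=read_camera("side"); cv2.imwrite("pics/s3.png",im[:,:,::-1])
a=rows(cur(),down(.437,-.327,.15,180+YAW),12)
E
```

```text
[ 0.45031052 -0.12513368  0.1559533 ] [ 179.92196647   13.87756444 -178.70695068] [ 1.02602917 -0.01485594 -2.81136012] 0.05574468224072085
[ 1.5, -16.8, 0.1, 0, 1.15, 0, 1.6, -16.8, 0, 0, 1.15, 0, 1.5, -16.8, 0.2, 0.02, 1.15, 0, 1.5, -16.8, 0.1, 0, 1.16, 0, 1.5, -16.8, 0.2, 0, 1.15, 0, 1.5, -16.8, 0.2, 0.02, 1.15, -0.02, 1.6, -16.8, 0.3, 0, 1.15, 0, 1.5, -16.8, 0.2, 0, 1.15, 0, 1.5, -16.8, 0.4, 0.02, 1.15, 0, 1.5, -16.8, 0.3, 0, 1.16, 0, 1.5, -16.8, 0.4, 0, 1.15, 0, 1.5, -16.8, 0.4, 0.02, 1.15, 0 ]  max 16.8
```

View pics/s3.png

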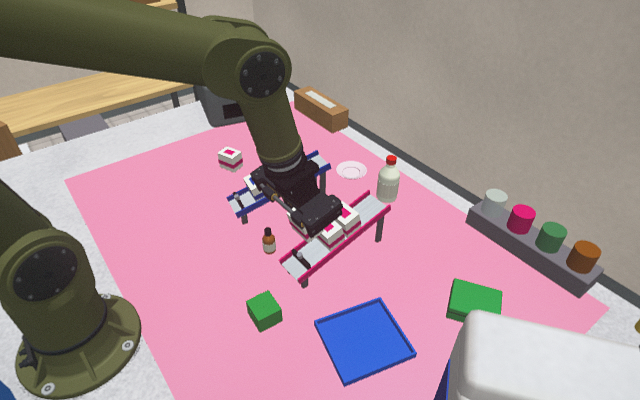

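The gripper is holding the oldest up clear of the lane, and the other two cartons are still in place around (340,225). Moving to the tray while levelling.

servo_tool(
  commands=[1, -6, 0, 0, 1.4, 0, 2, -14, 0, 0, 1.4, 0, 2, -22, 0, 0, 1.4, 0, 2, -28, 0, 0, 1.4, 0, 2, -30, 0, 0, 1.4, 0, 2, -30, 0, 0, 1.4, 0, 2, -28, 0, 0, 1.4, 0, 2, -22, 0, 0, 1.4, 0, 2, -14, 1, 0, 1.4, 0, 1, -7, 1, 0, 1.3, 0],
)

```text
time_s: 7.6
tool_pos: [0.4364, -0.3286, 0.15]
tool_rot: [-180.0, -0.3, -178.8]
force: [-0.2, 0.4, -2.6]
grip_width: 0.0559
```

servo_tool(
  commands=[0, 0, 8, 0, 0, 0, 0, 0, 12, 0, 0, 0, 0, 0, 16, 0, 0, 0, 0, 0, 16, 0, 0, 0, 0, 0, 16, 0, 0, 0, 0, 0, 12, 0, 0, 0, 0, 0, 8, 0, 0, 0, 0, 0, 4, 0, 0, 0, 0, 0, 0, 0, 0, 0, 0, 0, 0, 0, 0, 0],
)

```text
time_s: 8.6
tool_pos: [0.4372, -0.3266, 0.0592]
tool_rot: [180.0, -0.0, -178.7]
force: [0.3, -0.4, -2.3]
grip_width: 0.0561
```

```bash
python3 - <<'E'
from plan import *
o=monitor.get_obs(); print(o["tool_pos"],o["tool_rot"],o["force"],o["grip_width"])
im,d=read_camera("side"); cv2.imwrite("pics/s4.png",im[:,:,::-1])
im,d=read_camera("wrist"); cv2.imwrite("pics/w4.png",im[:,:,::-1])
E
```

```text
[ 0.43720907 -0.32658167  0.05915148] [ 1.79954407e+02 -4.49960356e-02 -1.78679566e+02] [ 0.2679694  -0.43956879 -2.31738787] 0.0560941508945338
```

View pics/s4.png

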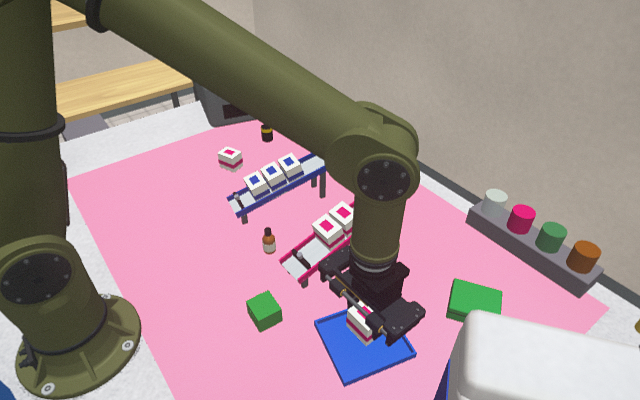

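View pics/w4.png

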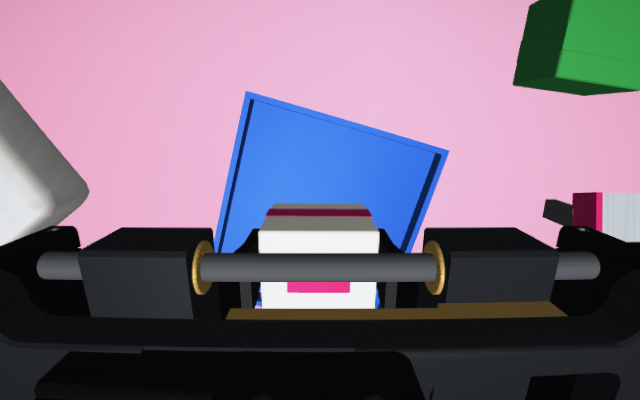

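The carton hangs level over the middle of the tray (side view (360,325)). Lowering until I feel contact.

servo_tool(
  commands=[0, 0, 7, 0, 0, 0, 0, 0, 9, 0, 0, 0, 0, 0, 8, 0, 0, 0, 0, 0, 4, 0, 0, 0, 0, 0, 2, 0, 0, 0, 0, 0, 1, 0, 0, 0, 0, 0, 0, 0, 0, 0, 0, 0, 0, 0, 0, 0],
)

```text
time_s: 9.5
tool_pos: [0.437, -0.3264, 0.0279]
tool_rot: [179.9, -0.1, -178.7]
force: [0.4, 0.6, -2.2]
grip_width: 0.0559
```

servo_tool(
  commands=[0, 0, 1, 0, 0, 0, 0, 0, 1, 0, 0, 0, 0, 0, 0, 0, 0, 0],
)

```text
time_s: 9.8
tool_pos: [0.4367, -0.3261, 0.0255]
tool_rot: [179.9, -0.1, -178.7]
force: [0.6, -0.1, -2.4]
grip_width: 0.0559
```

servo_tool(
  commands=[0, 0, 1, 0, 0, 0, 0, 0, 0, 0, 0, 0],
)

```text
time_s: 10.0
tool_pos: [0.4367, -0.3261, 0.0245]
tool_rot: [179.9, -0.1, -178.7]
force: [0.3, -0.1, -2.6]
grip_width: 0.0556
```

servo_tool(
  commands=[0, 0, 0.8, 0, 0, 0, 0, 0, 0, 0, 0, 0],
)

```text
time_s: 10.2
tool_pos: [0.4368, -0.3262, 0.0242]
tool_rot: [179.9, -0.1, -178.7]
force: [-0.9, 0.9, 2.2]
grip_width: 0.0556
```

servo_tool(
  commands=[0, 0, 0.8, 0, 0, 0, 0, 0, 0, 0, 0, 0],
)

```text
time_s: 10.4
tool_pos: [0.4369, -0.3262, 0.0242]
tool_rot: [179.9, -0.1, -178.7]
force: [-3.2, 2.6, 9.9]
grip_width: 0.0562
```

Contact came at TCP z = 24.2 mm, as expected (4 mm floor plus 20.2 mm). I'm relaxing the press, opening, and rising.

servo_tool(
  commands=[0, 0, -1, 0, 0, 0, 0, 0, 0, 0, 0, 0],
)

```text
time_s: 10.6
tool_pos: [0.437, -0.3264, 0.0242]
tool_rot: [179.9, -0.1, -178.7]
force: [-0.0, 0.2, 2.0]
grip_width: 0.0557
```

servo_tool(
  commands=[0, 0, 0, 0, 0, 0, 0, 0, 0, 0, 0, 0, 0, 0, 0, 0, 0, 0],
  jaw=76,
)

```text
time_s: 10.9
tool_pos: [0.4368, -0.3262, 0.024]
tool_rot: [179.9, -0.1, -178.7]
force: [-0.2, 0.9, 0.3]
grip_width: 0.0712
```

servo_tool(
  commands=[0, 0, -6, 0, 0, 0, 0, 0, -14, 0, 0, 0, 0, 0, -22, 0, 0, 0, 0, 0, -30, 0, 0, 0, 0, 0, -34, 0, 0, 0, 0, 0, -34, 0, 0, 0, 0, 0, -30, 0, 0, 0, 0, 0, -22, 0, 0, 0, 0, 0, -12, 0, 0, 0, 0, 0, -4, 0, 0, 0],
)

```text
time_s: 11.9
tool_pos: [0.4375, -0.327, 0.2338]
tool_rot: [180.0, 0.1, -178.7]
force: [-0.0, -0.2, -1.2]
grip_width: 0.0762
```

```bash
python3 - <<'E'
from plan import *
o=monitor.get_obs(); print(o["tool_pos"],o["tool_rot"],o["force"],o["grip_width"])
im,d=read_camera("side"); cv2.imwrite("pics/s5.png",im[200:400,200:520,::-1])
a=rows(cur(),down(.52,.10,.24,180+YAW),10)
a=rows(a,down(.505,.346,.22,180+20),10)
E
```

```text
[ 0.43753496 -0.32695997  0.23380814] [ 1.79972212e+02  5.32322586e-02 -1.78688905e+02] [-0.0029593  -0.21274428 -1.15897737] 0.07621420796729378
[ -9.2, 42.5, -0.6, 0, 0, 0, -9.3, 42.4, -0.7, 0, 0, 0, -9.2, 42.5, -0.6, 0, 0, 0, -9.3, 42.5, -0.7, 0.02, 0, 0, -9.2, 42.5, -0.6, 0, 0, 0, -9.2, 42.4, -0.7, 0, 0, -0.02, -9.3, 42.5, -0.6, 0, 0, 0, -9.2, 42.5, -0.7, 0.02, 0, 0, -9.3, 42.5, -0.7, 0, 0, 0, -9.3, 42.4, -0.6, 0, 0, 0 ]  max 42.5
[ 0.9, 24.6, 2, 0, 0, -1.87, 0.2, 24.7, 2, 0, 0, -1.86, -0.7, 24.6, 2, 0, 0, -1.87, -1.5, 24.6, 2, 0, 0, -1.87, -2.3, 24.6, 2, 0, 0, -1.86, -3, 24.4, 2, 0, 0, -1.87, -3.9, 24.4, 2, 0, 0, -1.87, -4.7, 24.2, 2, 0, 0, -1.86, -5.4, 24, 2, 0, 0, -1.87, -6.2, 23.8, 2, 0, 0, -1.87 ]  max 24.7
```

View pics/s5.png

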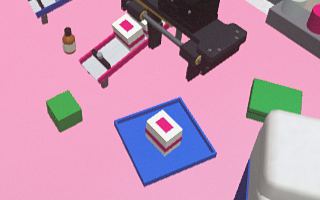

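The oldest stands upright in the tray (crop (163,130)). Next, the fresh carton.

servo_tool(
  commands=[-4, 16, 0, 0, 0, 0, -8, 30, -1, 0, 0, 0, -10, 45, -1, 0, 0, 0, -10, 48, -1, 0, 0, 0, -10, 48, -1, 0, 0, 0, -10, 48, -1, 0, 0, 0, -10, 48, -1, 0, 0, 0, -10, 48, -1, 0, 0, 0, -10, 48, 0, 0, 0, 0, -10, 48, 0, 0, 0, 0],
  jaw=87,
)

```text
time_s: 12.95
tool_pos: [0.5185, 0.1043, 0.238]
tool_rot: [180.0, -0.2, -178.7]
force: [0.6, -0.9, 0.6]
grip_width: 0.0867
```

servo_tool(
  commands=[0, 45, 2, 0, 0, -2, 0, 42, 2, 0, 0, -2, 0, 40, 2, 0, 0, -2, -2, 35, 2, 0, 0, -2, -3, 30, 2, 0, 0, -2, -4, 23, 2, 0, 0, -2, -4, 15, 2, 0, 0, -2, -4, 9, 2, 0, 0, -2, -3, 4, 2, 0, 0, -2, -2, 1, 2, 0, 0, -2],
)

```text
time_s: 13.95
tool_pos: [0.5131, 0.3487, 0.2196]
tool_rot: [179.9, -0.1, -158.6]
force: [-0.3, 0.1, -0.1]
grip_width: 0.0871
```

servo_tool(
  commands=[0, 0, 0, 0, 0, 0, 0, 0, 0, 0, 0, 0, 0, 0, 0, 0, 0, 0, 0, 0, 0, 0, 0, 0],
)

```text
time_s: 14.35
tool_pos: [0.5124, 0.3489, 0.22]
tool_rot: [179.9, -0.0, -158.7]
force: [0.1, -0.1, 0.2]
grip_width: 0.0871
```

```bash
python3 - <<'E'
from plan import *
o=monitor.get_obs(); print(o["tool_pos"],o["tool_rot"],o["joint_velocities"])
im,d=read_camera("wrist"); im=im[:,:,::-1].copy(); cv2.imwrite("pics/w6.png",im)
a=np.radians(20.9); u=np.array([np.cos(a),np.sin(a),0]); v=np.array([-u[1],u[0],0]); c=np.array([.5142,.3455,.052])
q=proj("wrist",[c+.021*s*u+.028*w*v for s,w in((1,1),(1,-1),(-1,-1),(-1,1))],o); print(q)
cv2.polylines(im,[q.astype(int)],True,(0,255,0),1); cv2.imwrite("pics/w6o.png",im)
E
```

```text
[0.51242464 0.34888233 0.22003483] [ 1.79895709e+02 -4.40891091e-02 -1.58724126e+02] [-0.15360573  0.0703088  -0.1541744   0.00086993  0.00723619  0.03214355
 -0.07404391]
[[340.6240537  205.04729576]
 [290.66265537 204.81086907]
 [290.01856485 167.48575428]
 [341.53744807 167.74494069]]
```

View pics/w6o.png

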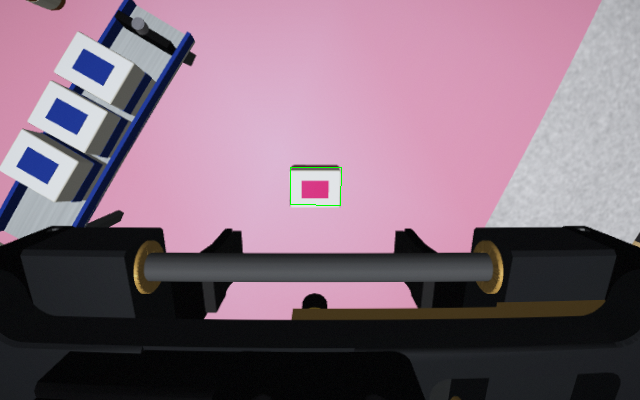

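```bash
python3 - <<'E'
from plan import *
im=cv2.imread("pics/w6.png"); hsv=cv2.cvtColor(im,cv2.COLOR_BGR2HSV)
o=monitor.get_obs(); Z=np.array([0,0,1.])
m=(((hsv[:,:,2]>150)&(hsv[:,:,1]<35))|((hsv[:,:,1]>140)&(hsv[:,:,2]>150))).astype(np.uint8)*255; r=np.zeros_like(m); r[150:215,270:360]=m[150:215,270:360]
c=max(cv2.findContours(r,0,2)[0],key=cv2.contourArea); q=cv2.boxPoints(cv2.minAreaRect(c)); print(q)
W=ray_plane("wrist",q,np.array([0,0,.052]),Z,o); e=np.diff(np.r_[W,W[:1]],axis=0); print(W.mean(0),np.linalg.norm(e,axis=1),np.degrees(np.arctan2(e[:,1],e[:,0])))
cv2.imwrite("pics/w6z.png",cv2.resize(im[150:220,270:360],None,fx=8,fy=8,interpolation=cv2.INTER_NEAREST))
E
```

```text
[[288.99997 206.99998]
 [288.99997 169.99998]
 [339.99997 169.99998]
 [339.99997 206.99998]]
[0.51691334 0.34529102 0.052     ] [0.04179978 0.05553317 0.04180198 0.05725775] [-160.11897287  111.20315528   22.24505787  -68.80325998]
```

View pics/w6z.png

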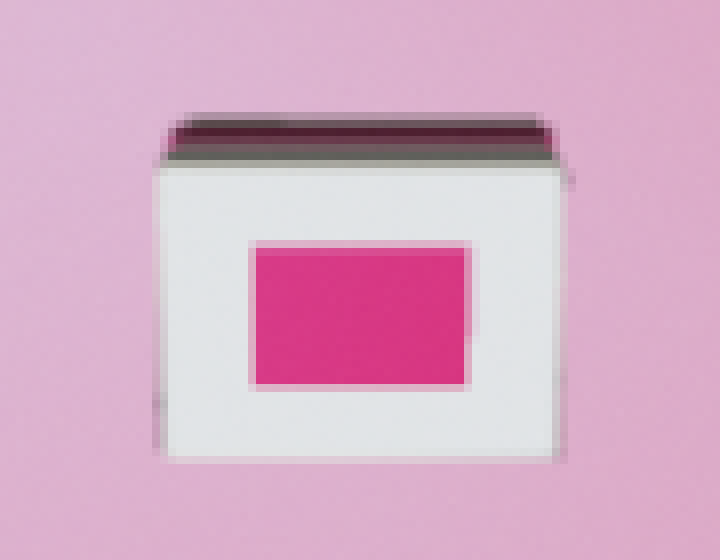

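The fresh carton is square to the tool, so I'm keeping this yaw. Descending on it.

```bash
python3 - <<'E'
from plan import *
c=cur(); rows(c,(np.array([.5155,.3454,.0205]),c[1]),1)
E
```

```text
[ -1.8, -4.9, 199.5, 0, 0, 0 ]  max 199.5
```

servo_tool(
  commands=[-0.5, -1, 10, 0, 0, 0, -0.5, -1, 22, 0, 0, 0, -0.5, -1, 30, 0, 0, 0, -0.3, -1, 35, 0, 0, 0, 0, -0.9, 35, 0, 0, 0, 0, 0, 28, 0, 0, 0, 0, 0, 20, 0, 0, 0, 0, 0, 12, 0, 0, 0, 0, 0, 5, 0, 0, 0, 0, 0, 2, 0, 0, 0],
)

```text
time_s: 15.4
tool_pos: [0.5154, 0.3456, 0.0206]
tool_rot: [179.9, -0.1, -158.7]
force: [-0.1, 0.5, 0.3]
grip_width: 0.0867
```

servo_tool(
  commands=[0, 0, 0, 0, 0, 0, 0, 0, 0, 0, 0, 0],
)

```text
time_s: 15.6
tool_pos: [0.5161, 0.3462, 0.022]
tool_rot: [179.9, 0.1, -158.7]
force: [-0.8, -0.1, 0.1]
grip_width: 0.0873
```

servo_tool(
  commands=[0, 0, 0, 0, 0, 0, 0, 0, 0, 0, 0, 0, 0, 0, 0, 0, 0, 0, 0, 0, 0, 0, 0, 0, 0, 0, 0, 0, 0, 0],
  jaw=45,
  newtons=25,
)

```text
time_s: 16.1
tool_pos: [0.5152, 0.3458, 0.0208]
tool_rot: [179.9, -0.1, -158.7]
force: [0.1, -0.3, -0.3]
grip_width: 0.0562
```

```bash
python3 - <<'E'
from plan import *
o=monitor.get_obs(); print(o["tool_pos"],o["tool_rot"],o["force"],o["grip_width"])
im,d=read_camera("wrist"); cv2.imwrite("pics/w7.png",im[:,:,::-1])
E
```

```text
[0.51523629 0.34576433 0.02081678] [ 1.79884617e+02 -6.37836304e-02 -1.58674520e+02] [ 0.11905066 -0.34035577 -0.3232308 ] 0.056224799842154075
```

View pics/w7.png

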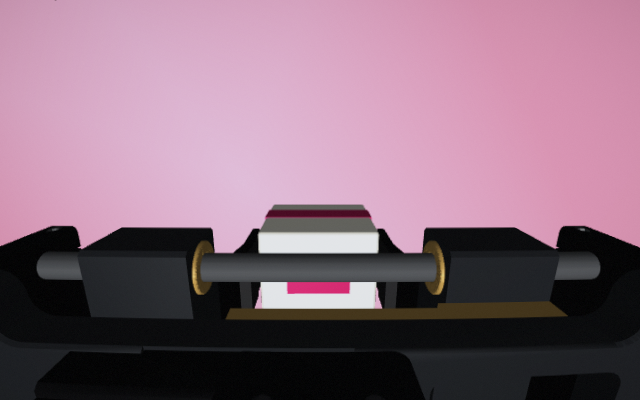

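Gripped at 56.2 mm and the carton is centred. Lifting it and carrying it to above the lane's rear.

servo_tool(
  commands=[0, 0, -3, 0, 0, 0, 0, 0, -10, 0, 0, 0, 0, 0, -20, 0, 0, 0, 0, 0, -28, 0, 0, 0, 0, 0, -32, 0, 0, 0, 0, 0, -32, 0, 0, 0, 0, 0, -30, 0, 0, 0, 0, 0, -22, 0, 0, 0, 0, 0, -12, 0, 0, 0, 0, 0, -4, 0, 0, 0],
)

```text
time_s: 17.15
tool_pos: [0.5162, 0.3457, 0.2155]
tool_rot: [179.9, 0.1, -158.7]
force: [-0.1, -0.6, -2.7]
grip_width: 0.0555
```

servo_tool(
  commands=[0, 0, 0, 0, 0, 0, 0, 0, 0, 0, 0, 0],
)

```text
time_s: 17.35
tool_pos: [0.5149, 0.345, 0.2122]
tool_rot: [179.9, -0.2, -158.7]
force: [-0.1, -0.4, -1.4]
grip_width: 0.0555
```

```bash
python3 - <<'E'
from plan import *
o=monitor.get_obs(); print(o["tool_pos"],o["tool_rot"],o["force"],o["grip_width"])
a=rows(cur(),lanepose(222,0.5,140),20)
E
```

```text
[0.51490265 0.34497084 0.21219915] [ 179.93808363   -0.20823514 -158.67125682] [-0.08798508 -0.36456799 -1.39099198] 0.05554284761196754
[ 5.1, -23, -0.6, 0.12, -0.7, 0.99, 4.7, -23.1, -0.7, 0.13, -0.71, 1, 4.2, -23.2, -0.6, 0.12, -0.7, 0.99, 3.9, -23.2, -0.6, 0.12, -0.7, 1, 3.4, -23.3, -0.7, 0.13, -0.7, 0.99, 3.1, -23.4, -0.6, 0.12, -0.71, 1, 2.6, -23.4, -0.6, 0.12, -0.7, 0.99, 2.2, -23.4, -0.6, 0.13, -0.7, 0.99, 1.8, -23.5, -0.5, 0.12, -0.7, 1, 1.4, -23.5, -0.5, 0.12, -0.71, 0.99, 0.9, -23.6, -0.5, 0.13, -0.7, 1, 0.6, -23.5, -0.5, 0.12, -0.7, 0.99, 0.1, -23.6, -0.4, 0.12, -0.71, 1, -0.3, -23.6, -0.3, 0.12, -0.7, 0.99, -0.7, -23.5, -0.3, 0.13, -0.7, 1, -1.1, -23.6, -0.3, 0.12, -0.7, 0.99, -1.5, -23.5, -0.1, 0.12, -0.71, 0.99, -1.9, -23.5, -0.1, 0.13, -0.7, 1, -2.3, -23.4, -0.1, 0.12, -0.7, 0.99, -2.8, -23.4, 0.1, 0.12, -0.7, 1 ]  max 23.6
```

servo_tool(
  commands=[2, -8, 0, 0.1, -0.7, 1, 4, -16, -0.5, 0.1, -0.7, 1, 5, -24, -0.6, 0.1, -0.7, 1, 5, -28, -0.6, 0.1, -0.7, 1, 4, -28, -0.7, 0.2, -0.7, 1, 4, -28, -0.6, 0.1, -0.7, 1, 3, -28, -0.6, 0.1, -0.7, 1, 3, -28, -0.6, 0.1, -0.7, 1, 2, -28, -0.5, 0.1, -0.7, 1, 2, -28, -0.5, 0.1, -0.7, 1],
)

```text
time_s: 18.35
tool_pos: [0.5512, 0.0987, 0.2186]
tool_rot: [-179.6, 7.1, -168.8]
force: [0.6, -0.2, -2.4]
grip_width: 0.0561
```

servo_tool(
  commands=[1, -28, -0.5, 0.1, -0.7, 1, 1, -28, -0.5, 0.1, -0.7, 1, 0, -28, -0.5, 0.1, -0.7, 1, 0, -28, -0.4, 0.1, -0.7, 1, 0, -28, -0.4, 0.1, -0.7, 1, -1, -26, -0.4, 0.1, -0.7, 1, -1, -22, -0.1, 0.1, -0.7, 1, -2, -16, -0.1, 0.1, -0.7, 1, -2, -10, -0.1, 0.1, -0.7, 1, -2, -4, 0, 0.1, -0.7, 0.8],
)

```text
time_s: 19.35
tool_pos: [0.5857, -0.1157, 0.2236]
tool_rot: [179.6, 14.0, -178.8]
force: [-0.1, -0.8, -2.5]
grip_width: 0.0555
```

servo_tool(
  commands=[0, 0, 0, 0, 0, 0, 0, 0, 0, 0, 0, 0, 0, 0, 0, 0, 0, 0, 0, 0, 0, 0, 0, 0],
)

```text
time_s: 19.75
tool_pos: [0.5859, -0.1135, 0.2235]
tool_rot: [179.6, 14.0, -178.5]
force: [0.3, 0.2, -0.2]
grip_width: 0.0556
```

```bash
python3 - <<'E'
from plan import *
o=monitor.get_obs(); print(o["tool_pos"],o["tool_rot"],o["force"],o["grip_width"],o["qpos"])
R,t=LANE; print((o["tool_pos"]-t)@R*1000)
im,d=read_camera("wrist"); im=im[:,:,::-1].copy(); cv2.imwrite("pics/w8.png",im)
def dl(P): return proj("wrist",t+(np.array(P)/1000.)@R.T,o)
ov=im
for y in(-32,32):
    a,b=dl([[0,y,14],[200,y,14]]); cv2.line(ov,tuple(map(int,a)),tuple(map(int,b)),(0,255,0),1)
for x in(117.5,166.1):
    q=dl([[x-21,-28,52],[x+21,-28,52],[x+21,28,52],[x-21,28,52]]); cv2.polylines(ov,[q.astype(int)],True,(0,255,255),1)
cv2.imwrite("pics/w8o.png",ov)
im,d=read_camera("side"); cv2.imwrite("pics/s8.png",im[100:330,200:460,::-1])
rows(cur(),lanepose(222,0.5,60),6)
E
```

```text
[ 0.58587789 -0.11348886  0.22351199] [ 179.58272926   13.98291217 -178.54123234] [ 0.31216032  0.16880099 -0.16235517] 0.055616188271220855 [-22.50771798   1.03609439  33.60505643 104.51250938  -4.54113484
  61.11896792 104.25805151]
[220.31205241   7.59915124 139.41728933]
[ -0.3, -1.2, 13.2, 0.07, 0, 0, -0.3, -1.2, 13.3, 0.07, 0, 0.03, -0.3, -1.2, 13.2, 0.08, 0, 0, -0.2, -1.1, 13.3, 0.07, 0, 0.02, -0.3, -1.2, 13.2, 0.07, 0, 0.02, -0.3, -1.1, 13.2, 0.07, 0, 0 ]  max 13.3
```

View pics/w8o.png

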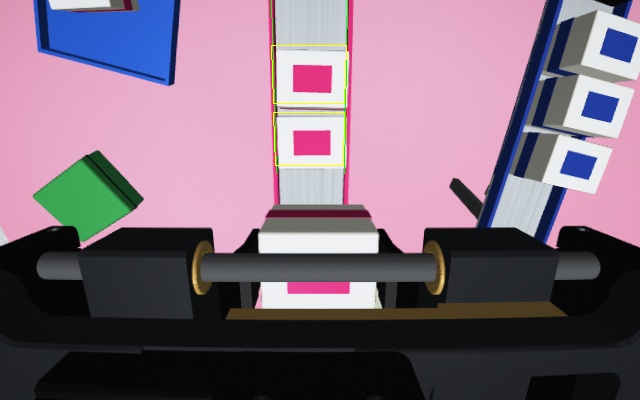

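View pics/s8.png

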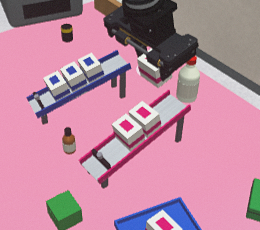

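The fresh carton is lined up in yaw and still about 7 mm to the left in y, which I'll correct on the way down. The two remaining cartons are at (312,79) and (312,142).

servo_tool(
  commands=[0, -0.5, 4, 0.1, 0, 0, 0, -1, 10, 0.1, 0, 0, -0.3, -1.5, 16, 0.1, 0, 0, -0.5, -1.5, 18, 0.1, 0, 0, -0.5, -1.5, 15, 0, 0, 0, -0.4, -1, 10, 0, 0, 0, 0, 0, 5, 0, 0, 0, 0, 0, 2, 0, 0, 0, 0, 0, 0, 0, 0, 0, 0, 0, 0, 0, 0, 0],
)

```text
time_s: 20.85
tool_pos: [0.6073, -0.1209, 0.1471]
tool_rot: [180.0, 14.1, -178.6]
force: [-0.5, -0.1, -1.8]
grip_width: 0.0557
```

servo_tool(
  commands=[0, 0, 0, 0, 0, 0, 0, 0, 0, 0, 0, 0],
)

```text
time_s: 21.05
tool_pos: [0.6072, -0.1208, 0.1469]
tool_rot: [180.0, 14.0, -178.6]
force: [0.0, 0.3, -1.7]
grip_width: 0.0557
```

```bash
python3 - <<'E'
from plan import *
o=monitor.get_obs(); print(o["tool_pos"],o["tool_rot"],o["force"],o["grip_width"])
R,t=LANE; print((o["tool_pos"]-t)@R*1000)
im,d=read_camera("wrist"); im=im[:,:,::-1].copy(); cv2.imwrite("pics/w9.png",im)
im,d=read_camera("side"); cv2.imwrite("pics/s9.png",cv2.resize(im[160:300,270:410,::-1],None,fx=4,fy=4))
im,d=read_camera("top"); cv2.imwrite("pics/t9.png",cv2.resize(im[130:290,310:430,::-1],None,fx=4,fy=3.7))
rows(cur(),lanepose(222,0.5,22.5),6)
E
```

```text
[ 0.60716003 -0.12076339  0.14693422] [ 179.98110285   14.04843375 -178.62577525] [ 0.0151965   0.2669096  -1.65965813] 0.055731079457561235
[ 2.22292862e+02 -1.71349108e-01  6.00088643e+01]
[ 0, 0.1, 6.2, 0, 0, 0, 0, 0.1, 6.2, 0, 0, 0, 0.1, 0.1, 6.2, 0, 0.02, 0, 0, 0.1, 6.2, 0.02, 0, 0.02, 0, 0.1, 6.2, 0, 0, 0, 0, 0.2, 6.3, 0, 0.02, 0 ]  max 6.3
```

View pics/w9.png

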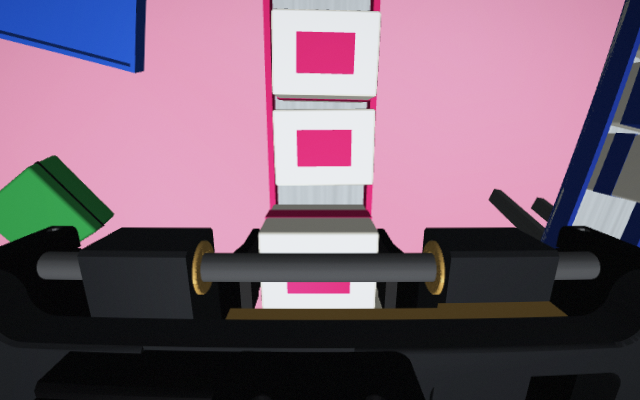

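View pics/s9.png

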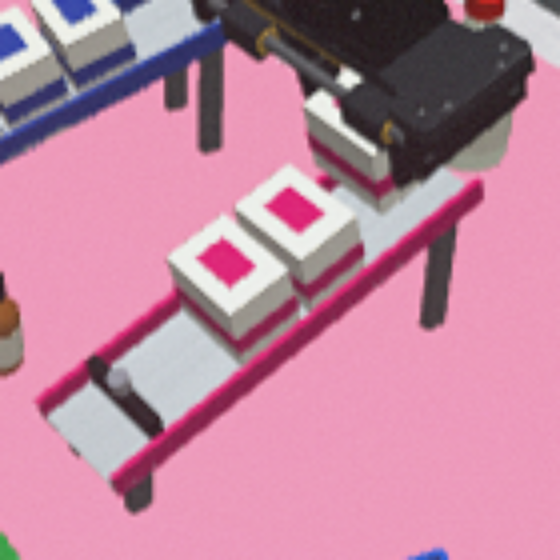

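The carton is over the lane and square to it. The lane centre is about 1.2 mm to the carton's right. I'll shift by that and go down, feeling the last few millimetres.

servo_tool(
  commands=[0, 0.3, 4, 0, 0, 0, 0, 0.3, 7, 0, 0, 0, 0, 0.3, 9, 0, 0, 0, 0, 0.2, 7, 0, 0, 0, 0, 0, 5, 0, 0, 0, 0, 0, 2, 0, 0, 0, 0, 0, 1, 0, 0, 0, 0, 0, 0, 0, 0, 0, 0, 0, 0, 0, 0, 0],
)

```text
time_s: 22.1
tool_pos: [0.6156, -0.1196, 0.1128]
tool_rot: [180.0, 14.0, -178.6]
force: [0.3, -0.5, -0.7]
grip_width: 0.0559
```

```bash
python3 - <<'E'
from plan import *
o=monitor.get_obs(); print(o["tool_pos"],o["tool_rot"],o["force"],o["grip_width"])
R,t=LANE; print((o["tool_pos"]-t)@R*1000)
im,d=read_camera("wrist"); im=im[:,:,::-1].copy(); cv2.imwrite("pics/w10.png",im)
im,d=read_camera("side"); cv2.imwrite("pics/s10.png",cv2.resize(im[160:300,270:410,::-1],None,fx=4,fy=4))
E
```

```text
[ 0.61557754 -0.11960026  0.11276173] [ 179.99160599   14.03045666 -178.63545169] [ 0.26821548 -0.48237313 -0.7495353 ] 0.05588222165911592
[222.2296114    0.79451666  24.80900793]
```

View pics/w10.png

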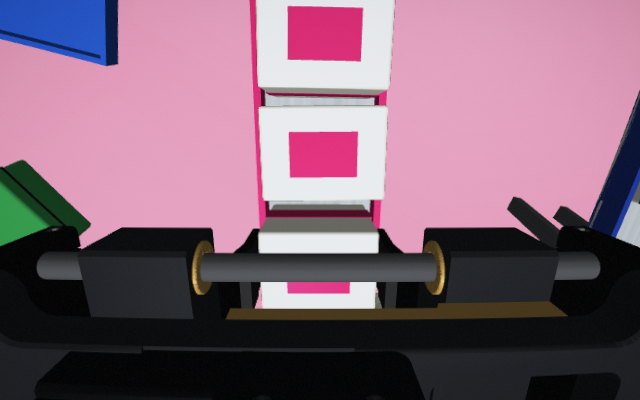

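View pics/s10.png

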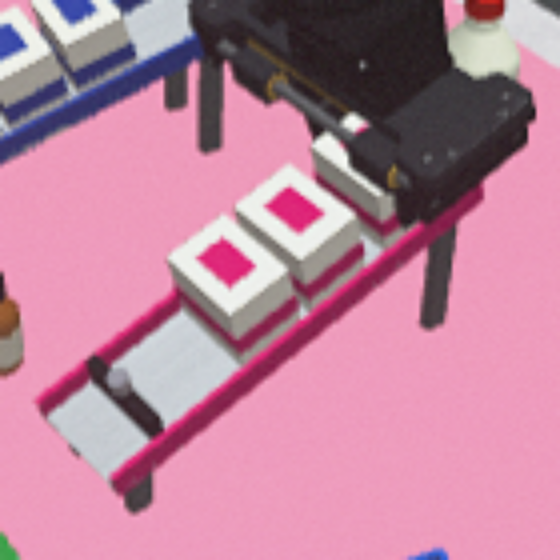

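Inside the rails, with a clear gap to the third. Feeling for the floor.

servo_tool(
  commands=[0, 0, 1, 0, 0, 0, 0, 0, 1, 0, 0, 0, 0, 0, 0.5, 0, 0, 0, 0, 0, 0, 0, 0, 0, 0, 0, 0, 0, 0, 0],
)

```text
time_s: 22.7
tool_pos: [0.616, -0.1195, 0.1099]
tool_rot: [180.0, 14.0, -178.6]
force: [1.0, -0.7, -1.2]
grip_width: 0.0556
```

servo_tool(
  commands=[0, 0, 0.7, 0, 0, 0, 0, 0, 0, 0, 0, 0],
)

```text
time_s: 22.9
tool_pos: [0.6161, -0.1194, 0.1092]
tool_rot: [180.0, 14.0, -178.6]
force: [-0.2, -0.6, -2.2]
grip_width: 0.0561
```

servo_tool(
  commands=[0, 0, 0.7, 0, 0, 0, 0, 0, 0, 0, 0, 0],
)

```text
time_s: 23.1
tool_pos: [0.6164, -0.1195, 0.1088]
tool_rot: [180.0, 14.0, -178.6]
force: [-1.2, 0.0, 0.4]
grip_width: 0.0559
```

servo_tool(
  commands=[0, 0, 0.6, 0, 0, 0, 0, 0, 0, 0, 0, 0],
)

```text
time_s: 23.3
tool_pos: [0.6164, -0.1195, 0.1087]
tool_rot: [180.0, 14.0, -178.6]
force: [-3.7, 0.7, 4.6]
grip_width: 0.0559
```

On the floor. I'm relaxing, releasing and rising straight off it.

servo_tool(
  commands=[0, 0, -0.7, 0, 0, 0, 0, 0, 0, 0, 0, 0],
)

```text
time_s: 23.5
tool_pos: [0.6164, -0.1195, 0.1088]
tool_rot: [180.0, 14.0, -178.6]
force: [-0.8, 0.2, 1.1]
grip_width: 0.0556
```

servo_tool(
  commands=[0, 0, 0, 0, 0, 0, 0, 0, 0, 0, 0, 0, 0, 0, 0, 0, 0, 0, 0, 0, 0, 0, 0, 0],
  jaw=80,
)

```text
time_s: 23.9
tool_pos: [0.6164, -0.1194, 0.1087]
tool_rot: [180.0, 14.0, -178.6]
force: [-0.1, 0.5, 0.5]
grip_width: 0.0769
```

servo_tool(
  commands=[0, 0, -4, 0, 0, 0, 0, 0, -8, 0, 0, 0, 0, 0, -12, 0, 0, 0, 0, 0, -16, 0, 0, 0, 0, 0, -18, 0, 0, 0, 0, 0, -16, 0, 0, 0, 0, 0, -12, 0, 0, 0, 0, 0, -8, 0, 0, 0, 0, 0, -4, 0, 0, 0, 0, 0, 0, 0, 0, 0],
)

```text
time_s: 24.9
tool_pos: [0.5926, -0.12, 0.2042]
tool_rot: [180.0, 14.0, -178.6]
force: [-0.1, -0.0, 0.3]
grip_width: 0.0801
```

```bash
python3 - <<'E'
from plan import *
o=monitor.get_obs(); print(o["tool_pos"],o["tool_rot"],o["force"],o["grip_width"])
R,t=LANE; print((o["tool_pos"]-t)@R*1000)
im,d=read_camera("side"); cv2.imwrite("pics/s11.png",cv2.resize(im[160:300,270:410,::-1],None,fx=4,fy=4))
im,d=read_camera("wrist"); im=im[:,:,::-1].copy(); cv2.imwrite("pics/w11.png",im)
E
```

```text
[ 0.5926419  -0.11998457  0.20417788] [ 179.9828452    14.02333356 -178.6239471 ] [-0.08156021 -0.04207833  0.33403687] 0.08014781964162958
[222.05557242   0.94695145 119.05894799]
```

View pics/s11.png

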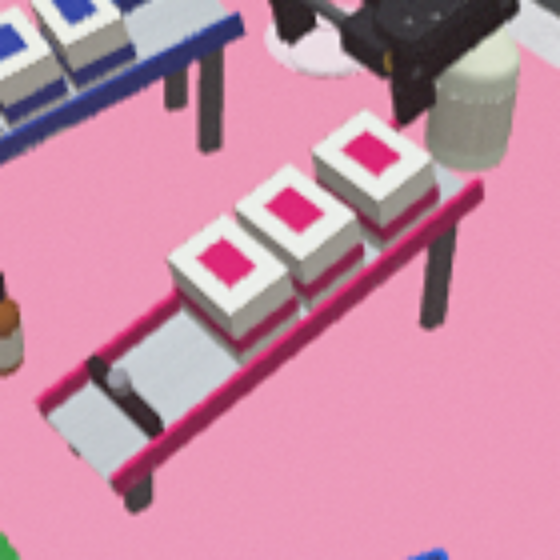

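View pics/w11.png

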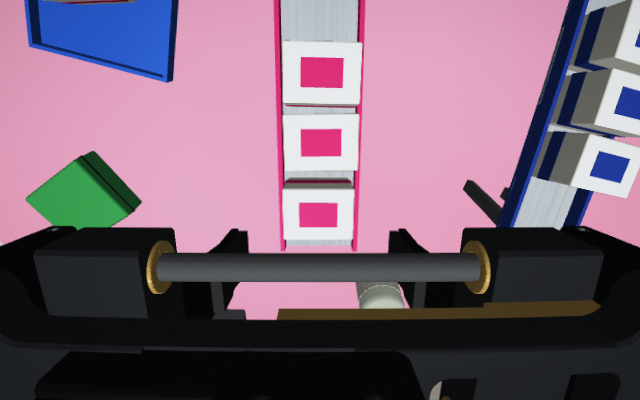

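The fresh carton stands in the lane, square like the others (wrist view (318,214), the others at (321,142) and (322,72)). Now I'll go behind it with closed fingers. The tool stays vertical so the fingertips lean forward and push low, below the top of the stop.

```bash
python3 - <<'E'
from plan import *
R,t=LANE
# stop estimate: w1 view
im=cv2.imread("pics/t9.png")
top,d=read_camera("top"); cv2.imwrite("pics/t11.png",cv2.resize(top[130:290,320:420,::-1],None,fx=5,fy=3.7,interpolation=cv2.INTER_CUBIC))
for X in (26,30,34,38,42,46): print(X, proj("top",t+R@np.array([X/1e3,0,.0235]))[0], proj("top",t+R@np.array([X/1e3,0,0]))[0])
p=t+R@np.array([.275,.0008,.100]); q=t+R@np.array([.275,.0008,.012]); print(p,q)
a=rows(cur(),(p,down(0,0,0,180+YAW)[1]),8); rows(a,(q,a[1]),8)
E
```

```text
26 [368.18815461 262.21785013] [366.88794033 260.26414438]
30 [368.18696315 260.60121008] [366.88643967 258.68313456]
34 [368.18573993 258.98376482] [366.88490933 257.10135858]
38 [368.18448492 257.36551703] [366.88334927 255.51881894]
42 [368.18319808 255.74646937] [366.88175947 253.93551812]
46 [368.18187938 254.1266245 ] [366.88013989 252.35145863]
[ 0.64861057 -0.11882166  0.19847411] [ 0.66986432 -0.11832423  0.11308072]
[ -6.7, 0, 2.2, 0, 1.74, 0, -6.8, -0.1, 2.1, 0, 1.74, 0, -6.8, 0, 1.8, 0, 1.74, 0, -6.9, 0, 1.6, 0, 1.74, 0.02, -6.9, -0.1, 1.4, 0, 1.74, 0, -7, 0, 1.2, 0, 1.74, 0, -7, 0, 1, 0, 1.74, 0, -7, -0.1, 0.8, 0, 1.73, 0.02 ]  max 7.0
[ -2.7, 0, 10.7, 0, 0, 0, -2.6, 0, 10.6, 0, 0, 0, -2.7, 0, 10.7, 0, 0, 0, -2.6, 0, 10.7, 0, 0, 0, -2.7, 0, 10.7, 0, 0, 0, -2.7, 0, 10.6, 0, 0, 0, -2.6, 0, 10.7, 0, 0, 0, -2.7, 0, 10.7, 0, 0, 0 ]  max 10.7
```

View pics/t11.png

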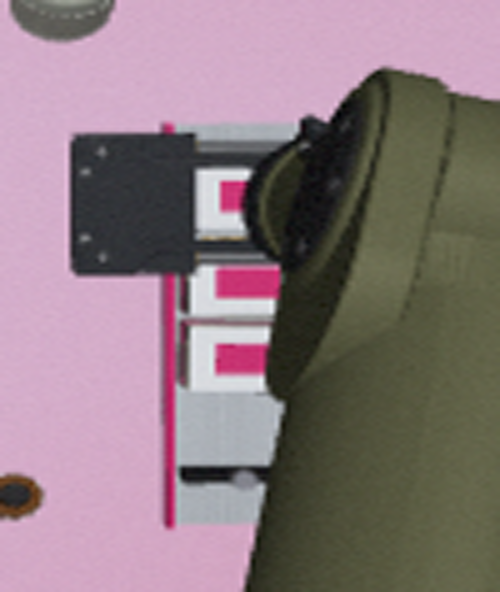

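The stop bar's upper edge is at about row 256, which puts its face at about 41 mm, within the stated range. I expect the stop with the TCP at about lane x = 177.

servo_tool(
  commands=[-4, 0, 2, 0, 1.4, 0, -6, 0, 2, 0, 1.4, 0, -7, 0, 2, 0, 1.4, 0, -7, 0, 2, 0, 1.4, 0, -7, 0, 1, 0, 1.4, 0, -7, 0, 1, 0, 1.4, 0, -6, 0, 1, 0, 1.4, 0, -5, 0, 1, 0, 1.4, 0, -4, 0, 0, 0, 1.4, 0, -2, 0, 0, 0, 1.4, 0],
  jaw=0,
)

```text
time_s: 26.05
tool_pos: [0.6491, -0.1184, 0.1986]
tool_rot: [-180.0, -0.2, -178.6]
force: [0.2, -1.3, -0.5]
grip_width: 0.0077
```

servo_tool(
  commands=[0, 0, 0, 0, 0, 0, 0, 0, 0, 0, 0, 0],
)

```text
time_s: 26.25
tool_pos: [0.6487, -0.1188, 0.1989]
tool_rot: [-180.0, -0.1, -178.6]
force: [-0.7, -0.0, -0.6]
grip_width: 0.001
```

```bash
python3 - <<'E'
from plan import *
R,t=LANE
o=monitor.get_obs(); print(o["tool_pos"],o["tool_rot"],o["force"],o["grip_width"]); print((o["tool_pos"]-t)@R*1000)
q=t+R@np.array([.272,.0008,.012])
rows(cur(),(q,down(0,0,0,180+YAW)[1]),1)
im,d=read_camera("wrist"); im=im[:,:,::-1].copy(); cv2.imwrite("pics/w12.png",im)
E
```

```text
[ 0.64869988 -0.1187541   0.19890062] [-1.79992608e+02 -7.68402254e-02 -1.78633590e+02] [-0.74538169 -0.0258545  -0.55595437] 0.0010074075244084285
[275.19121296   0.86544704 100.39192635]
[ -18.4, -0.1, 86.5, 0, -0.08, 0.03 ]  max 86.5
```

View pics/w12.png

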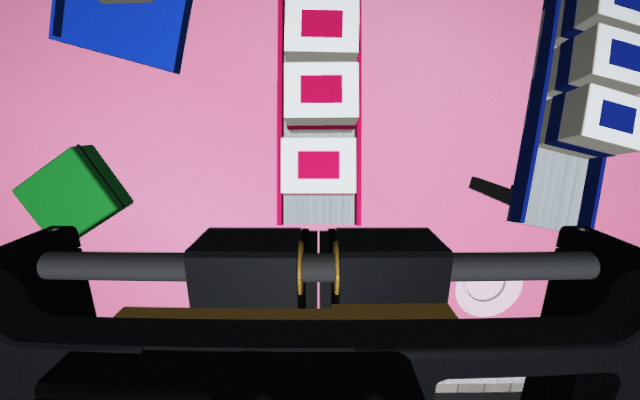

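servo_tool(
  commands=[-2, 0, 4, 0, 0, 0, -3, 0, 10, 0, 0, 0, -3, 0, 14, 0, 0, 0, -3, 0, 16, 0, 0, 0, -3, 0, 16, 0, 0, 0, -2, 0, 12, 0, 0, 0, -2, 0, 8, 0, 0, 0, -0.4, 0, 4.5, 0, 0, 0, 0, 0, 2, 0, 0, 0, 0, 0, 0, 0, 0, 0],
)

```text
time_s: 27.3
tool_pos: [0.6675, -0.1184, 0.1136]
tool_rot: [180.0, 0.0, -178.6]
force: [0.4, -1.1, 0.2]
grip_width: 0.0005
```

servo_tool(
  commands=[0, 0, 0, 0, 0, 0, 0, 0, 0, 0, 0, 0],
)

```text
time_s: 27.5
tool_pos: [0.6677, -0.1184, 0.1141]
tool_rot: [180.0, 0.1, -178.6]
force: [0.3, 1.4, 0.3]
grip_width: 0.0007
```

```bash
python3 - <<'E'
from plan import *
R,t=LANE
o=monitor.get_obs(); print(o["tool_pos"],o["tool_rot"],o["force"],o["grip_width"]); print((o["tool_pos"]-t)@R*1000)
im,d=read_camera("side"); cv2.imwrite("pics/s13.png",cv2.resize(im[150:300,270:430,::-1],None,fx=4,fy=4))
q=t+R@np.array([.185,.0008,.012])
rows(cur(),(q,down(0,0,0,180+YAW)[1]),10)
E
```

```text
[ 0.667742   -0.11835849  0.11413426] [ 1.79994646e+02  6.36575226e-02 -1.78629473e+02] [0.25968009 1.42285022 0.31508313] 0.0007242464151220724
[273.19485407   0.81540122  13.5351119 ]
[ 8.5, 0, 2.3, 0, 0, 0, 8.5, 0, 2.2, 0, 0, 0, 8.5, 0, 2.3, 0, 0.02, 0, 8.6, 0, 2.2, 0, 0, 0, 8.5, 0, 2.3, 0, 0, 0.02, 8.5, 0, 2.3, 0, 0, 0, 8.5, 0, 2.2, 0, 0.02, 0, 8.5, 0, 2.3, 0, 0, 0, 8.5, 0, 2.3, 0, 0, 0, 8.5, 0, 2.2, 0, 0, 0 ]  max 8.6
```

View pics/s13.png

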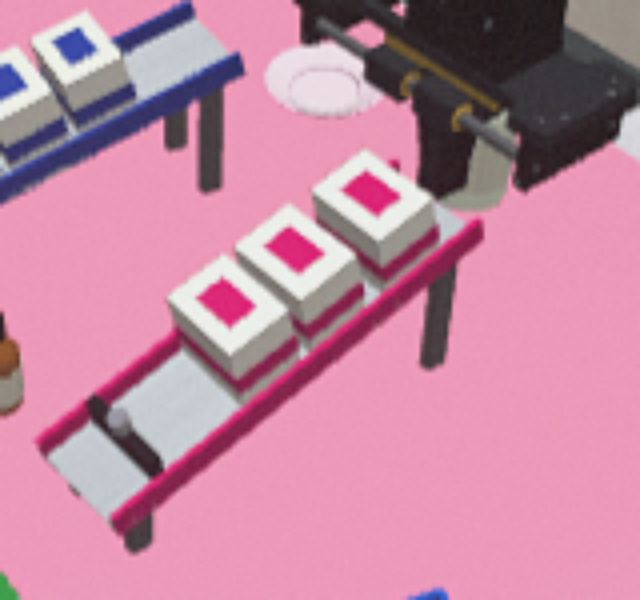

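Fingers are behind the fresh carton. Pushing gently and watching the force.

servo_tool(
  commands=[2, 0, 0.5, 0, 0, 0, 4, 0, 1, 0, 0, 0, 4, 0, 1, 0, 0, 0, 4, 0, 1, 0, 0, 0, 4, 0, 1, 0, 0, 0, 4, 0, 1, 0, 0, 0, 5, 0, 1.25, 0, 0, 0, 5, 0, 1.25, 0, 0, 0, 5, 0, 1.25, 0, 0, 0, 5, 0, 1.25, 0, 0, 0],
)

```text
time_s: 28.55
tool_pos: [0.6253, -0.1192, 0.103]
tool_rot: [180.0, 0.0, -178.6]
force: [1.6, 0.0, 0.0]
grip_width: 0.0001
```

```bash
python3 - <<'E'
from plan import *
R,t=LANE
o=monitor.get_obs(); print(o["force"]); print((o["tool_pos"]-t)@R*1000)
im,d=read_camera("side"); cv2.imwrite("pics/s14.png",cv2.resize(im[150:300,270:430,::-1],None,fx=4,fy=4))
E
```

```text
[1.56178828 0.02976666 0.00984149]
[229.3470596    0.92726088  12.96456511]
```

View pics/s14.png

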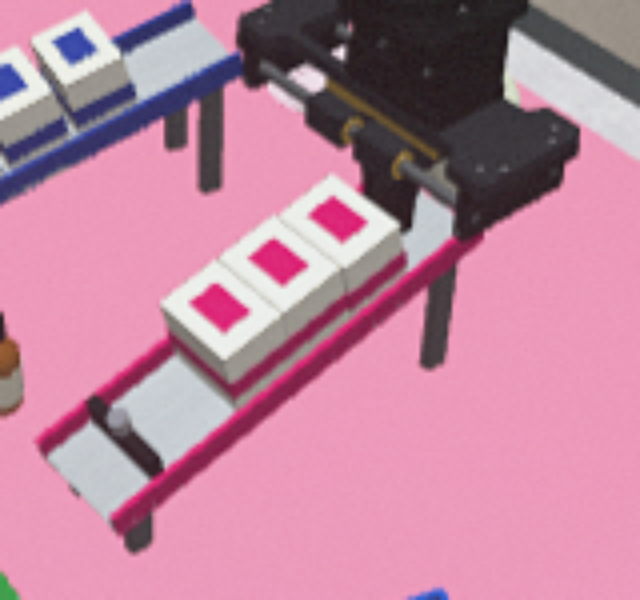

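The row has closed up and is moving straight, at about 1.6 N. Continuing to just short of where I expect the stop.

servo_tool(
  commands=[5, 0, 1.25, 0, 0, 0, 5, 0, 1.25, 0, 0, 0, 5, 0, 1.25, 0, 0, 0, 5, 0, 1.25, 0, 0, 0, 4, 0, 1, 0, 0, 0, 4, 0, 1, 0, 0, 0, 3, 0, 0.75, 0, 0, 0, 2, 0, 0.5, 0, 0, 0, 2, 0, 0.5, 0, 0, 0, 2, 0, 0.5, 0, 0, 0],
)

```text
time_s: 29.6
tool_pos: [0.5884, -0.1201, 0.0937]
tool_rot: [180.0, 0.0, -178.6]
force: [1.7, 0.6, 1.5]
grip_width: 0.0004
```

```bash
python3 - <<'E'
from plan import *
R,t=LANE
o=monitor.get_obs(); print(o["force"]); print((o["tool_pos"]-t)@R*1000)
im,d=read_camera("side"); cv2.imwrite("pics/s15.png",cv2.resize(im[150:300,270:430,::-1],None,fx=4,fy=4))
E
```

```text
[1.7342229  0.56313017 1.50830044]
[191.29293879   0.912156    12.87648308]
```

View pics/s15.png

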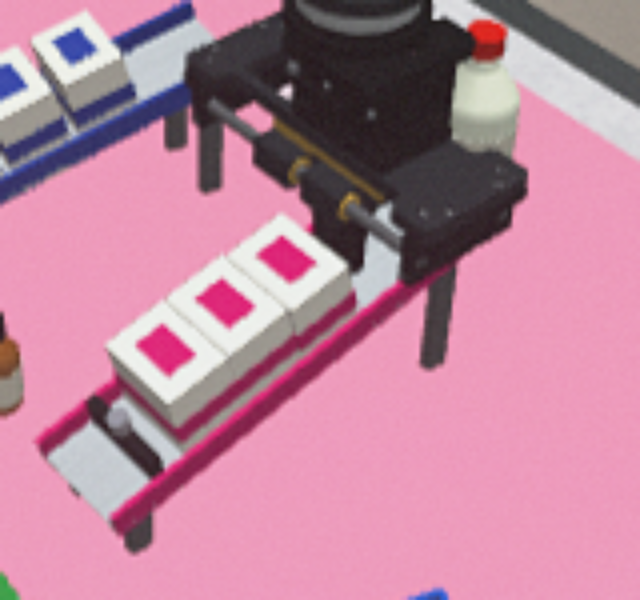

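servo_tool(
  commands=[1.5, 0, 0.4, 0, 0, 0, 1.5, 0, 0.4, 0, 0, 0, 1.5, 0, 0.4, 0, 0, 0, 1.5, 0, 0.4, 0, 0, 0, 1, 0, 0.25, 0, 0, 0, 1, 0, 0.25, 0, 0, 0],
)

```text
time_s: 30.25
tool_pos: [0.5804, -0.1203, 0.0917]
tool_rot: [180.0, 0.0, -178.6]
force: [2.5, 0.2, 1.9]
grip_width: 0.0008
```

servo_tool(
  commands=[1, 0, 0.25, 0, 0, 0, 1, 0, 0.25, 0, 0, 0, 0, 0, 0, 0, 0, 0],
)

```text
time_s: 30.55
tool_pos: [0.5783, -0.1204, 0.0911]
tool_rot: [180.0, -0.0, -178.6]
force: [2.4, -0.7, 3.0]
grip_width: 0.0005
```

servo_tool(
  commands=[1, 0, 0.25, 0, 0, 0, 1, 0, 0.25, 0, 0, 0, 0, 0, 0, 0, 0, 0],
)

```text
time_s: 30.85
tool_pos: [0.5762, -0.1204, 0.0905]
tool_rot: [180.0, -0.0, -178.6]
force: [1.6, 0.3, 3.0]
grip_width: 0.0003
```

servo_tool(
  commands=[1, 0, 0.25, 0, 0, 0, 1, 0, 0.25, 0, 0, 0, 0, 0, 0, 0, 0, 0],
)

```text
time_s: 31.15
tool_pos: [0.5744, -0.1205, 0.0901]
tool_rot: [180.0, 0.0, -178.6]
force: [1.9, -0.7, 2.6]
grip_width: 0.0002
```

servo_tool(
  commands=[1, 0, 0.25, 0, 0, 0, 1, 0, 0.25, 0, 0, 0, 0, 0, 0, 0, 0, 0],
)

```text
time_s: 31.45
tool_pos: [0.5741, -0.1205, 0.0902]
tool_rot: [-180.0, 0.2, -178.6]
force: [5.4, 0.5, 1.8]
grip_width: 0.0001
```

```bash
python3 - <<'E'
from plan import *
R,t=LANE
o=monitor.get_obs(); print(o["force"]); print((o["tool_pos"]-t)@R*1000)
im,d=read_camera("side"); cv2.imwrite("pics/s16.png",cv2.resize(im[150:300,270:430,::-1],None,fx=4,fy=4))
E
```

```text
[5.41006434 0.48463873 1.79949463]
[176.53526204   0.91072428  12.96284416]
```

View pics/s16.png

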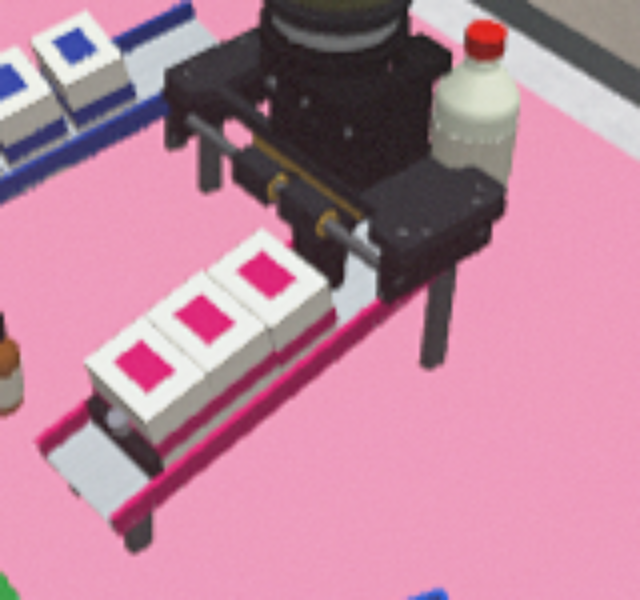

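The TCP stopped at lane x ≈ 176.5, where I expected it, and the force is rising. I'll press more firmly to confirm.

servo_tool(
  commands=[1, 0, 0.25, 0, 0, 0, 1, 0, 0.25, 0, 0, 0, 0, 0, 0, 0, 0, 0],
)

```text
time_s: 31.8
tool_pos: [0.5739, -0.1202, 0.0903]
tool_rot: [-180.0, 0.4, -178.6]
force: [8.9, 0.8, 0.9]
grip_width: 0.0005
```

servo_tool(
  commands=[1, 0, 0.25, 0, 0, 0, 0, 0, 0, 0, 0, 0],
)

```text
time_s: 32.0
tool_pos: [0.5738, -0.1201, 0.0904]
tool_rot: [-180.0, 0.5, -178.6]
force: [11.2, 0.4, 1.1]
grip_width: 0.0004
```

servo_tool(
  commands=[1, 0, 0.25, 0, 0, 0, 1, 0, 0.25, 0, 0, 0, 0, 0, 0, 0, 0, 0],
)

```text
time_s: 32.3
tool_pos: [0.5736, -0.1201, 0.0907]
tool_rot: [-179.9, 0.8, -178.6]
force: [13.4, 1.1, 1.1]
grip_width: 0.0003
```

servo_tool(
  commands=[0.5, 0, 0.1, 0, 0, 0, 0, 0, 0, 0, 0, 0, 0, 0, 0, 0, 0, 0],
)

```text
time_s: 32.6
tool_pos: [0.5736, -0.1201, 0.0907]
tool_rot: [-179.9, 0.8, -178.6]
force: [14.8, 0.1, 0.9]
grip_width: 0.0005
```

It's firm at about 15 N with no movement. Backing off along the lane, then up.

servo_tool(
  commands=[-2, 0, -0.5, 0, 0, 0, -2, 0, -0.5, 0, 0, 0, -2, 0, -0.5, 0, 0, 0, -2, 0, -0.5, 0, 0, 0, -3, 0, -0.75, 0, 0, 0, -4, 0, -1, 0, 0, 0, -5, 0, -1.25, 0, 0, 0, -6, 0, -1.5, 0, 0, 0, -6, 0, -1.5, 0, 0, 0, -5, 0, -1.5, 0, 0, 0],
)

```text
time_s: 33.6
tool_pos: [0.6045, -0.1197, 0.0977]
tool_rot: [180.0, -0.0, -178.6]
force: [-0.2, 0.1, -0.8]
grip_width: 0.0009
```

servo_tool(
  commands=[-2, 0, -6, 0, 0, 0, 0, 0, -14, 0, 0, 0, 0, 0, -22, 0, 0, 0, 0, 0, -28, 0, 0, 0, 0, 0, -30, 0, 0, 0, 0, 0, -28, 0, 0, 0, 0, 0, -22, 0, 0, 0, 0, 0, -14, 0, 0, 0, 0, 0, -6, 0, 0, 0, 0, 0, 0, 0, 0, 0],
)

```text
time_s: 34.6
tool_pos: [0.606, -0.1199, 0.2684]
tool_rot: [180.0, 0.1, -178.6]
force: [0.2, -1.0, -0.2]
grip_width: 0.0005
```

```bash
python3 - <<'E'
from plan import *
R,t=LANE
o=monitor.get_obs(); print(o["time_s"],o["force"],o["tool_pos"])
im,d=read_camera("side"); cv2.imwrite("pics/s17.png",im[:,:,::-1]);cv2.imwrite("pics/s17z.png",cv2.resize(im[170:300,260:400,::-1],None,fx=5,fy=4.5,interpolation=cv2.INTER_CUBIC))
im,d=read_camera("wrist"); cv2.imwrite("pics/w17.png",im[:,:,::-1])
E
```

```text
34.6 [ 0.18347081 -0.9690237  -0.19771556] [ 0.60602606 -0.11987069  0.26835107]
```

View pics/s17z.png

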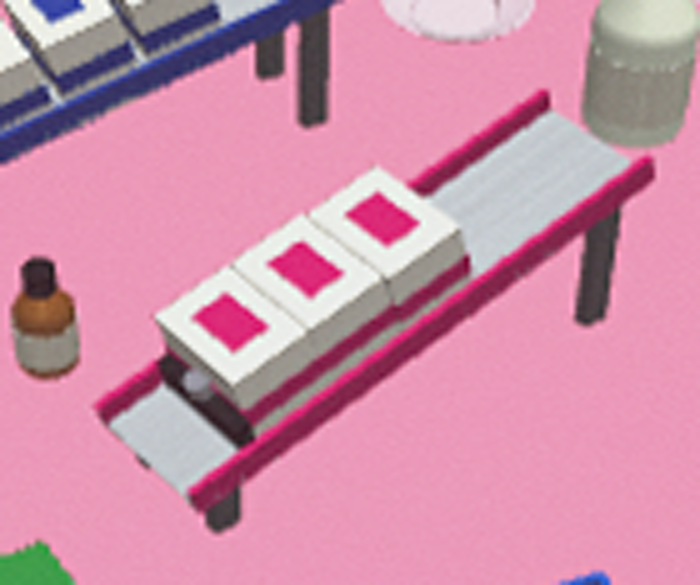

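View pics/s17.png

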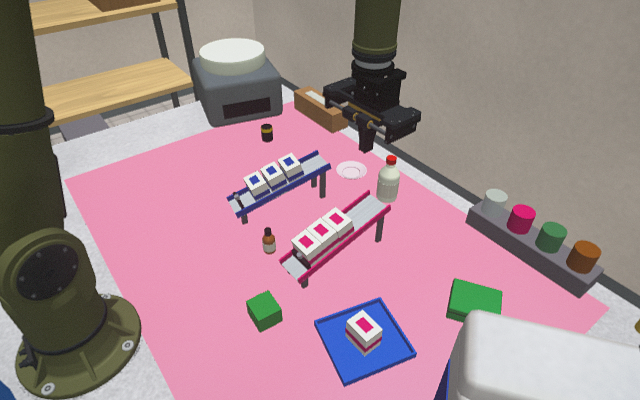

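View pics/w17.png

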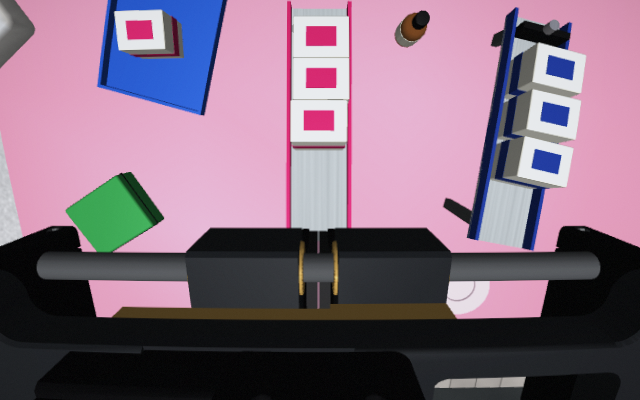

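The three cartons are flush with each other and against the stop (side crop (230,320), (305,268), (380,218)). The oldest stands in the tray at (364,332), the bystanders haven't moved, and the gripper is clear. Handing in.

```bash
python3 -c "
from cell import env; print(env.sign_off())"
```

```text
the job is handed in; nothing more can be done
None
```

The job is done and was handed in at about 34.7 s of the 67 s allowed.

- **Oldest carton:** I gripped it by the sides, lifted it square out of the magenta lane and levelled it. It stands upright in the middle of the blue tray; I felt the tray floor at the expected height before letting go.
- **Fresh carton:** I set it in the lane behind the other two, square to the lane and between the rails, and let go once I felt the floor.
- **Pushing the row:** I pushed from behind, low down, with closed fingers. The row slid at about 2–4 N, then stopped with the fingers at about 176 mm along the lane, as the camera estimate of the stop predicted. I raised the push to about 15 N and it gave only about half a millimetre more, well under the 40 N crush limit.

**Last checks:** The side and wrist pictures show the three cartons touching and up against the stop, and the oldest upright in the tray. The blue-banded lane and the other things look unmoved, and the gripper was well clear.

**Disagreements:** The wrist camera placed things about 2–3 mm further up the lane than the top camera, so I used a point between them. The fresh carton sits about 2 mm to one side of the others, within the play between the rails. No check failed.

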